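Take the aired slide rack out of the bench hood and shut the sash

ROBOT

A 7-joint arm with a two-finger parallel gripper is mounted at the origin on a cart in front of the work surface, level with it; the furniture and walls round the work are solid. World frame = base frame: x ahead of the robot, y to its left, z up, the work surface at z = 0. Lengths are in m, angles in rad, forces in N, time in s.
With the tool pointing down it reaches from about 0.35 to 0.9 m from the base axis. Payload 8.1 kg.
Tool frame: the origin (TCP) lies where the fingers leave the gripper's body, on its centre line; the fingertips stand 66 mm ahead of it and the grasp point (between the pads) lies 47 mm ahead of it; z points along the fingers, y is the line along which they close (so a half turn about z gives the same grasp; the last joint's range is limited). The gripper opens to 92 mm and grips with 3 to 60 N. Pads are 19 mm wide; open, the fingers measure 130 mm over their backs; the gripper's body (75 mm by 190 mm) begins 47 mm behind the grasp point.
Start: joints at [1.025, 0.434, 0.025, 1.573, -0.012, 1.134, -0.075], TCP at [0.268, -0.565, 0.292] pointing down, gripper open.
Joint ranges: [-2.62, 2.62], [-0.44, 2.09], [-1.27, 1.32], [0.08, 2.57], [-1.32, 4.46], [0.12, 2], [-2.74, 2.74]. Speed limits (rad/s): [2.22, 2.22, 3.01, 3.01, 3.14, 3.14, 3.14].

INTERFACE

Orientations are given as a rotation vector (axis times angle).
In Python, from cell import arm gives the robot as it stands.
- The arm moves only by the tool send_rows, never from a script. Its argument "motion" is text: rows parted by semicolons, each of 7 numbers parted by spaces: the closure, from 0 (fully open) to 1 (shut), then the shift along the world's x, y, z in m, then the turn, a rotation vector about the world's x, y, z in degrees. A call has 1 to 5 rows; each row shifts and turns the commanded pose from where the row before left it; what a row does not reach is not made up. A row lasts 1/8 s, in which the tool goes at most 62.5 mm and 10.7 degrees, less where a joint would pass 70% of its speed; a pose out of reach is approached as far as the arm can. A call is refused whole if a number of a shift passes 0.0625 or a number of a turn 10.7, either way. A call with a gripper value outside its range is refused whole. The fingers move at their own pace and stop on an object; "force" is the grip in N (left out, the last holds). Time passes only in rows, so rows that do not move let the fingers close. It gives the time, the measured TCP pose, the force, the opening and the grip force at its end, in the units of the state.
- arm.observe(): the state, without advancing time (a new reading comes with each control period).
- arm.get_image(name): name is "scene" or "top" or "wrist"; returns (picture, depth): 420x560x3 uint8, blue, green, red; 420x560 float32, m along the optical axis (not along the pixel's ray), 0 where there is no reading.
- arm.camera_model(name): a dict with "fx", "fy", "cx", "cy" (pixels), "D" ([k1, k2, p1, p2, k3] as OpenCV has them; the pictures are not rectified), "view" (4x4, takes a point from world to camera coordinates). Camera axes: x right, y down, z forward; pixel columns grow to the right and rows downward; lengths in m; the calibration is good to about 2 mm. A picture is of the moment at which its call begins: read the wrist's pose just before it. camera_model takes no time and is no camera call; for the wrist camera it gives the pose at the moment of the call.
- arm.sign_off(): hands the job in; it is judged then, once.
The state is a dict: "clock": time; "joints": joint angles; "dq": joint speeds; "joint_efforts": joint torques, N m; "position": TCP position; "ee_rot": TCP orientation; "force": force on the tool from outside, world axes, zero at the start; "ft_torque": the same for the moment, N m; "width": opening from 0.0 (shut) to 1.0 (fully open); "gripper_force": force on a finger pad.
Only numpy, scipy, OpenCV 4.12 (cv2) and the standard library are available. Lean on these libraries where they do the work, as an engineer would, in place of code of your own. Each camera call takes 0.05 s, during which the arm holds its last target. There are 200 camera calls.

TASK

The slides have finished airing in the bench hood. Raise the sash fully by its bar handle, carefully lift the rack that holds the glass slides up and off its hook (leave the empty rack hanging on the other hook) and stand it gently, upright and let go, in the steel tray on the bench. Then lower the sash until it is fully shut, without slamming it and without disturbing the other things on the bench.

Things in the scene. Friction and masses are not known exactly. Their poses are not given: they have to be found in the camera images.
- hood: fixed bench fume hood, 410 mm wide, 615 high, 285 deep: clear panes all round, white fan unit on top, aluminium track posts at the front (205 mm either side of the middle, reaching 6 mm ahead of the sash). Origin on the bench under the middle of the sash's outer face; x into the hood, y left, z up; yaw varies. The opening is 360 mm wide, the inner floor 12 mm high
- sash (a joint): height of the vertical sash in m: 0 fully shut, 0.28 fully up; starts at 0 to 0.06. Spring-balanced: it stays where it is left and takes 4 to 8 N to move either way. It is a clear pane 278 mm high, 6 mm thick, in a thin aluminium frame; its lower edge is 18 mm above the bench when shut, 298 mm when fully up
- sash_handle (a point): middle of the sash's bar handle: a level round steel bar 14 mm thick, 134 mm long, along the hood's y, its axis 50 mm in front of the pane (gap 43 mm), held by a 12 mm post at each end; 42 mm above the sash's lower edge, so 60 mm above the bench when shut, 340 mm when fully up. Axes as the hood's
- hook_left (a point): hanging point of the left hook: a 6 mm steel rod that comes forward (-x of the hood) from a 12 mm rail 45 mm behind, and past this point ends in a tip 14 mm farther forward, turned up 12 mm. It lies 47 mm behind the sash's outer face, 222 mm above the bench. Axes as the hood's
- hook_right (a point): the same point of the right hook, 160 mm to the right of the left one
- slide_rack: loose steel rack full of glass slides with white frosted ends, hanging on either hook: basket 86 mm (y) x 50 (x) x 29 high with a long handle upright in its middle, 209 mm high in all, 0.17 to 0.34 kg. Origin under the middle of the basket, z up along the handle; hangs with y across the hood, underside 22 mm above the bench. Wires slope from the handle to the basket's ends below 45 mm
- slide_rack_grip (a point): middle of the loaded rack's black grip sleeve, 66 mm above the rack's underside: 16 mm wide (y), 9 thick (x), 52 high. Axes as the rack's
- slide_rack_loop (a point): top of the loaded rack's wire loop, 206 mm above its underside: open along x, 17 mm wide and 36 mm high inside; hangs on the hook. To free it lift the rack 14 to 28 mm (20 is best; past 30 the loop's foot meets the hook), then draw it level and straight forward; it is clear of the hook after 30 mm and of the hood after 90 mm
- empty_rack: loose rack of the same shape and size without slides, hanging on the other hook; must stay there. Same origin and axes
- tray: fixed open steel tray, 150 mm (x) x 200 mm (y), 14 mm high outside, floor and walls 3 mm thick. Origin under its middle; yaw varies
- reagent_small: loose small capped clear bottle, 49 mm across, 95 mm high, on the bench before the hood; to be left alone. Origin under its middle
- jar_spare: loose open glass jar, 60 mm across, 85 mm high, on the bench right of the hood's front; to be left alone. Origin under its middle

How it is judged:
On the way, in this order (a step that is already met when the one before it is completed fails the run):
1. the sash is raised fully (at least 0.25 m of its 0.28 m) (value of joint sash above 0.25 m), for 0.2 s.
2. the loaded rack stands in the tray, let go (z of slide_rack in the frame of tray below 0.008 m and x of slide_rack in the frame of tray between -0.075 and 0.075 m and y of slide_rack in the frame of tray between -0.1 and 0.1 m and angle between slide_rack's own z axis and vertical below 0.1 rad and contact force between the fingers and slide_rack below 0.1 N), for 0.2 s.
At the end, for the whole second after the job is handed in: The sash is shut to within 8 mm; the loaded rack stands on the tray's floor inside the rim (underside within 5 mm of the floor), upright within 0.1 rad, at rest and let go; the empty rack still hangs where it was (within 40 mm) (value of joint sash below 0.008 m and z of slide_rack in the frame of tray below 0.008 m and x of slide_rack in the frame of tray between -0.075 and 0.075 m and y of slide_rack in the frame of tray between -0.1 and 0.1 m and angle between slide_rack's own z axis and vertical below 0.1 rad and linear speed of slide_rack below 0.02 m/s and distance of empty_rack from where it was at the start of the episode below 0.04 m); the robot touches nothing.
It fails at once if the loaded rack is tipped by more than 0.6 rad (angle between slide_rack's own z axis and vertical above 0.6 rad).
It fails at once if the loaded rack is forced against the hood or its hook (over 15 N) (contact force between slide_rack and hood above 15 N).
It fails at once if the loaded rack is dropped or banged into the tray (faster than 0.4 m/s within 45 mm above it, or over 50 N) (contact force between slide_rack and tray above 50 N or (horizontal distance between slide_rack and tray below 0.1 m and z of slide_rack in the frame of tray below 0.045 m and linear speed of slide_rack above 0.4 m/s)).
It fails at once if the sash is slammed down (faster than 0.5 m/s) (velocity of joint sash below -0.5 m/s).
It fails at once if the empty rack is shifted by more than 40 mm, or the small bottle or the jar by more than 30 mm (distance of empty_rack from where it was at the start of the episode above 0.04 m or distance of any of reagent_small, jar_spare from where it was at the start of the episode above 0.03 m).
It also fails if it takes over 72 s, if anything falls off the work surface, if the arm or the gripper's body presses on something with over 40 N, if the wrist force passes 120 N, or if a joint passes its speed limit or range.

## Working session

There is one attempt and no reset: what is moved stays moved. The work goes in short steps, Python scripts to look and compute and a tool call to move; the robot and the scene stay as the last step left them, time stands still between calls to the robot, and variables do not carry over. Pictures are saved under pics/ and viewed, at most 10 in all, crops included, and the job is handed in when it is done.

Besides the shell and the picture viewer there is one more tool, called by a JSON object that holds its "api" and its "payload". send_rows: Moves the arm, as the interface text tells. Its arguments: {"type":"object","properties":{"motion":{"type":"string"},"force":{"type":"number"}},"required":["motion"]}

```bash
ls; mkdir -p pics; cat > h.py <<'E'
import numpy as np, cv2
from cell import arm
from scipy.spatial.transform import Rotation as R
def shot(n,f):
    m=arm.camera_model(n); im,d=arm.get_image(n); cv2.imwrite('pics/%s.png'%f,im); np.savez('pics/%s.npz'%f,im=im,d=d,**{k:np.array(m[k]) for k in m}); return im,d,m
def load(f):
    z=np.load('pics/%s.npz'%f); return z['im'],z['d'],{k:z[k] for k in z.files}
def K(m): return np.array([[m['fx'],0,m['cx']],[0,m['fy'],m['cy']],[0,0,1]],float)
def ray(m,uv):
    p=cv2.undistortPoints(np.array(uv,float).reshape(-1,1,2),K(m),np.array(m['D'],float)).reshape(-1,2)
    V=np.array(m['view']); Rm=V[:3,:3]; o=-Rm.T@V[:3,3]
    return o,np.c_[p,np.ones(len(p))]@Rm   # point at optical depth t: o+t*dir
def onz(m,uv,z):
    o,d=ray(m,uv); return o+d*((z-o[2])/d[:,2])[:,None]
def atd(m,uv,dep):
    o,d=ray(m,uv); return o+d*np.asarray(dep).reshape(-1,1)
def proj(m,P):
    V=np.array(m['view']); return cv2.projectPoints(np.array(P,float).reshape(-1,3),cv2.Rodrigues(V[:3,:3])[0],V[:3,3],K(m),np.array(m['D'],float))[0].reshape(-1,2)
E
python3 - <<'E'
from h import *
print(arm.observe())
for n in('scene','top'):
    im,d,m=shot(n,n+'0'); print(n,{k:np.round(m[k],3) for k in m})
E
```

```text
pics
{'clock': 0.0, 'joints': array([ 1.02540309,  0.43523054,  0.02497033,  1.57409656, -0.0115945 ,
        1.13397431, -0.0750857 ]), 'dq': array([ 0.00128183,  0.00012355, -0.00070902, -0.0005202 ,  0.0004548 ,
       -0.00158658,  0.00082548]), 'joint_efforts': array([-2.07165313e-04, -6.67854810e+01,  9.84900780e-01, -3.14470768e+01,
       -6.06294698e-02,  4.28700924e-02,  1.81501996e-04]), 'position': array([ 0.26757532, -0.56438104,  0.29144036]), 'ee_rot': array([-3.06347856e+00, -6.89465457e-01,  7.60740922e-04]), 'force': array([ 0.40306372,  0.23152983, -0.2157144 ]), 'ft_torque': array([-0.02708576, -0.02305534, -0.00115922]), 'gripper_force': 0.0, 'width': 0.9988440598003867}
scene {'fx': np.float64(439.58), 'fy': np.float64(439.58), 'cx': np.float64(272.942), 'cy': np.float64(211.222), 'D': array([0.035, 0.   , 0.   , 0.   , 0.   ]), 'view': array([[ 0.254, -0.967, -0.   , -0.123],
       [-0.395, -0.104, -0.913,  0.375],
       [ 0.883,  0.232, -0.408,  0.794],
       [ 0.   ,  0.   ,  0.   ,  1.   ]])}
top {'fx': np.float64(380.036), 'fy': np.float64(380.036), 'cx': np.float64(277.681), 'cy': np.float64(215.014), 'D': array([-0.104,  0.   ,  0.   ,  0.   ,  0.   ]), 'view': array([[ 0.097, -0.995, -0.016, -0.039],
       [-0.822, -0.071, -0.565,  0.503],
       [ 0.561,  0.068, -0.825,  0.781],
       [ 0.   ,  0.   ,  0.   ,  1.   ]])}
```

View pics/scene0.png

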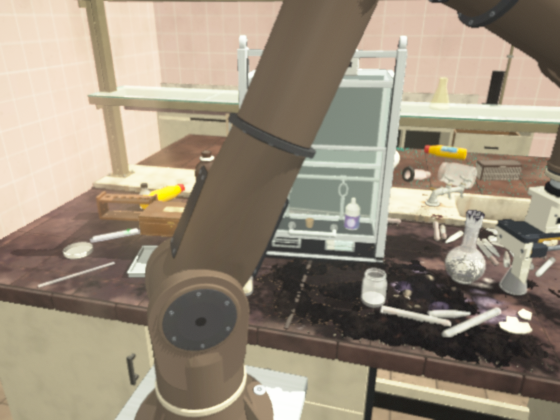

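View pics/top0.png

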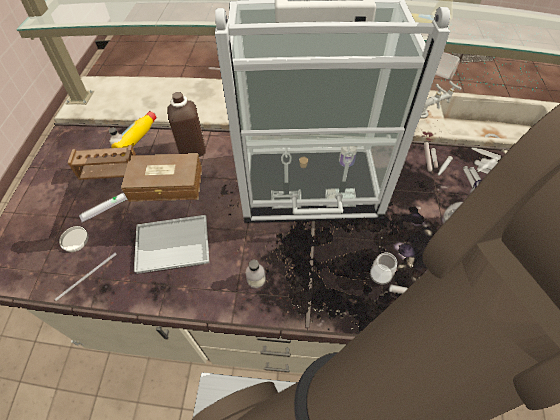

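The scene view is half blocked by the arm. The top view shows the tray around (172,244), the bottle at (256,275), the jar at (383,268), the hood base bar at row ~215, and the racks near (287,165) and (340,165). I'll zoom in.

```bash
python3 - <<'E'
from h import *
im,d,m=load('top0')
c=im[135:285,120:400]; a=cv2.resize(im[130:230,225:405],None,fx=4.4,fy=4.4,interpolation=cv2.INTER_CUBIC)
cv2.imwrite('pics/topcrop.png',a)
# floor points
for n,uv,z in [('hoodL',(248,218),0),('hoodR',(387,216),0)]:
    print(n,onz(m,[uv],z).round(3))
# tray mask
g=cv2.cvtColor(im,cv2.COLOR_BGR2HSV)
mask=((g[...,1]<60)&(g[...,2]>110)).astype(np.uint8); mask[:,:125]=0;mask[:,225:]=0;mask[:205]=0;mask[285:]=0
cs,_=cv2.findContours(mask,cv2.RETR_EXTERNAL,cv2.CHAIN_APPROX_NONE)
c=max(cs,key=cv2.contourArea); P=onz(m,c.reshape(-1,2),0.014)[:,:2]
r=cv2.minAreaRect((P*1000).astype(np.float32)); print('tray',r, cv2.boundingRect(c))
for v in range(216,290,8): print(v,d[v,244:270:4].round(3), d[v,375:395:5].round(3))
E
```

```text
hoodL [[0.592 0.106 0.   ]]
hoodR [[ 0.634 -0.303  0.   ]]
tray ((480.6821594238281, 309.3202819824219), (162.11959838867188, 207.3904266357422), 14.722365379333496) (134, 215, 76, 59)
216 [1.086 1.087 1.114 1.114 1.115 1.112 1.11 ] [1.104 1.093 1.117 1.12 ]
224 [1.11  1.108 1.111 1.112 1.11  1.111 1.112] [1.098 1.088 1.095 1.096]
232 [1.094 1.091 1.096 1.095 1.097 1.097 1.093] [1.089 1.085 1.087 1.083]
240 [1.08  1.08  1.077 0.    1.081 1.076 1.08 ] [1.072 1.071 1.072 1.073]
248 [1.067 1.066 1.065 1.062 1.065 1.065 1.063] [1.058 1.056 1.054 1.057]
256 [1.05  1.047 1.052 1.048 1.047 1.05  1.047] [1.027 0.959 0.978 0.959]
264 [1.038 1.035 0.93  0.932 1.034 1.036 1.031] [0.954 1.017 1.006 0.992]
272 [1.025 0.956 0.953 0.948 0.957 0.973 1.022] [0.958 0.945 0.939 0.936]
280 [1.01  0.967 0.959 0.955 0.966 0.995 1.011] [0.982 0.971 0.967 0.98 ]
288 [0.999 0.997 0.997 0.997 0.996 0.991 0.995] [0.99  0.986 0.991 0.988]
```

View pics/topcrop.png

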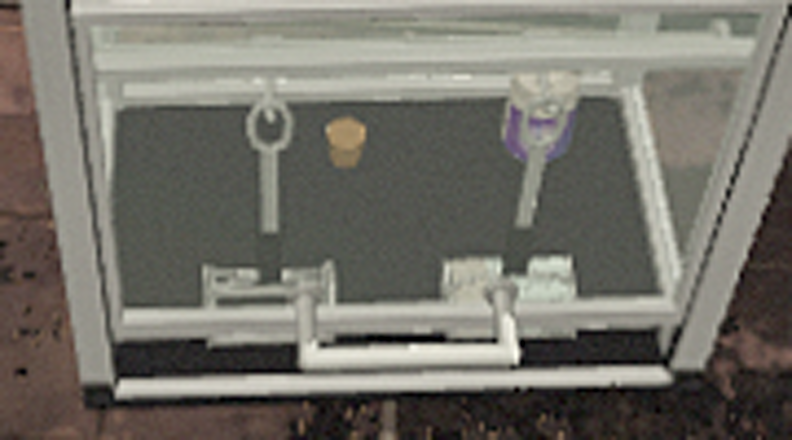

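The crop shows the loaded rack (white slides) on the right hook and the empty one on the left. The bar handle runs from about (294,211) to (342,210) in full-image pixels, and the sash is slightly open. I'll measure these features now.

```bash
python3 - <<'E'
from h import *
im,d,m=load('top0')
def cp(x,y): return (225+x/4.4-.5*(1-1/4.4),130+y/4.4-.5*(1-1/4.4))
def dep(uv):
    u,v=map(int,np.round(uv)); return d[v,u]
pts={'barL':(312,356),'barM':(405,355),'barR':(505,353),'sashlowL':(150,322),'sashlowR':(640,308),'baseL':(150,392),'baseM':(400,384),'baseR':(640,376),
'loopRtop':(543,100),'sleeveR':(520,243),'sleeveL':(270,250),'loopL':(268,98),'baskR':(510,280),'postLcorner':(85,400),'postRcorner':(706,382),'railM':(400,85)}
for k,p in pts.items():
    uv=cp(*p); print(k,np.round(uv,1),dep(uv).round(3),atd(m,[uv],[dep(uv)]).round(3)[0])
# post front points via depth
for v in (60,90,120,150,180,200,212):
    row=[]
    for u0,u1 in((215,250),(380,450)):
        P=atd(m,[(u,v) for u in range(u0,u1)],d[v,u0:u1]); g=(im[v,u0:u1].min(1)>110)&(d[v,u0:u1]>0)
        row.append((np.array(range(u0,u1))[g][[0,-1]] if g.any() else None, np.median(P[g],0).round(3) if g.any() else None))
    print(v,row)
E
```

```text
barL [295.5 210.5] 0.994 [ 0.551 -0.034  0.114]
barM [316.7 210.3] 0.99 [ 0.554 -0.089  0.116]
barR [339.4 209.8] 0.992 [ 0.562 -0.148  0.115]
sashlowL [258.7 202.8] 1.047 [0.589 0.069 0.084]
sashlowR [370.1 199.6] 1.047 [ 0.626 -0.237  0.084]
baseL [258.7 218.7] 1.103 [0.583 0.073 0.013]
baseM [315.5 216.9] 1.1 [ 0.602 -0.091  0.015]
baseR [370.1 215.1] 1.102 [ 0.624 -0.25   0.014]
loopRtop [348.  152.3] 0.89 [ 0.615 -0.15   0.274]
sleeveR [342.8 184.8] 0.988 [ 0.615 -0.152  0.154]
sleeveL [286.  186.4] 0.986 [ 0.595 -0.005  0.155]
loopL [285.5 151.9] 0.884 [ 0.597 -0.004  0.281]
baskR [340.5 193.2] 1.013 [ 0.612 -0.15   0.122]
postLcorner [243.9 220.5] 1.106 [0.577 0.116 0.008]
postRcorner [385.1 216.4] 1.117 [ 0.633 -0.297 -0.002]
railM [315.5 148.9] 0.874 [ 0.603 -0.073  0.291]
60 [(array([219, 249]), array([0.608, 0.093, 0.513])), (array([380, 449]), array([ 0.637, -0.243,  0.512]))]
90 [(array([215, 247]), array([0.602, 0.102, 0.448])), (array([380, 449]), array([ 0.636, -0.28 ,  0.442]))]
120 [(array([215, 249]), array([0.603, 0.112, 0.368])), (array([402, 449]), array([ 1.051, -0.471,  0.022]))]
150 [(array([233, 249]), array([0.581, 0.098, 0.296])), (array([387, 435]), array([ 0.627, -0.278,  0.281]))]
180 [(array([238, 249]), array([0.579, 0.102, 0.19 ])), (array([382, 397]), array([ 0.625, -0.272,  0.175]))]
200 [(array([241, 248]), array([0.578, 0.106, 0.107])), (array([380, 389]), array([ 0.623, -0.276,  0.092]))]
212 [(array([243, 249]), array([0.577, 0.106, 0.051])), (array([380, 449]), array([ 0.623, -0.409,  0.035]))]
```

```bash
python3 - <<'E'
from h import *
im,d,m=load('top0')
vv,uu=np.mgrid[155:196,262:368]; vv=vv.ravel();uu=uu.ravel()
P=atd(m,np.c_[uu,vv],d[vv,uu]); ok=(P[:,2]>.1)&(P[:,2]<.27); P=P[ok]
for _ in range(4):
    A=np.c_[np.ones(len(P)),P[:,1]]; s=np.linalg.lstsq(A,P[:,0],rcond=None)[0]; r=P[:,0]-A@s; P=P[abs(r)<.006]
print('pane x=%.4f+%.4f y'%tuple(s),len(P),r.std()); yaw=np.arctan(-s[1]); print('yaw',np.degrees(yaw))
# also z-dependence
print(np.linalg.lstsq(np.c_[np.ones(len(P)),P[:,1:]],P[:,0],rcond=None)[0])
ex=np.array([np.cos(yaw),np.sin(yaw)]);ey=np.array([-ex[1],ex[0]])
# post edges cast on vertical plane x_h=-6mm
o0=np.array([s[0],0])
def onplane(uv,off):
    o,D=ray(m,uv); n=np.r_[ex,0]; q=np.r_[o0,0]+n*off; t=((q-o)@n)/(D@n); X=o+D*t[:,None]; return np.c_[(X[:,:2]-o0)@ey,X[:,2]]
for v in (150,165,180,190,200,205):
    ro=im[v].astype(int).min(1)
    gl=np.where(ro[225:262]>120)[0]+225; gr=np.where(ro[365:425]>120)[0]+365
    L=onplane([(gl[0]-.5,v)],-.006)[0] if len(gl) else None; Rr=onplane([(gr[-1]+.5,v)],-.006)[0] if len(gr) else None
    print(v,gl[[0,-1]] if len(gl) else 0,gr[[0,-1]] if len(gr) else 0,L,Rr)
# bar points
vv,uu=np.mgrid[205:216,290:345]; vv=vv.ravel();uu=uu.ravel(); P=atd(m,np.c_[uu,vv],d[vv,uu])
xh=(P[:,:2]-o0)@ex; b=(xh<-.03)&(xh>-.07)&(P[:,2]>.08)&(P[:,2]<.13); yh=(P[:,:2]-o0)@ey
print('bar',b.sum(),xh[b].mean(),np.percentile(yh[b],[1,50,99]),np.percentile(P[b,2],[5,50,95]))
print(ro[225:262],ro[365:425])
# rim bottom base bar line: lower edge
E
```

```text
pane x=0.5965+-0.1185 y 4282 0.001121277714628927
yaw 6.756451241362205
[ 0.59581891 -0.11863543  0.00340858]
150 [233 261] [365 407] [0.11774144 0.29911757] [-0.28932031  0.28656888]
165 [235 250] [369 402] [0.11863721 0.24799984] [-0.29051731  0.23413683]
180 [238 249] [372 397] [0.11714053 0.19174996] [-0.2919434   0.17658799]
190 [239 250] [374 393] [0.11867201 0.15115581] [-0.29121387  0.13502178]
200 [241 261] [365 389] [0.11763582 0.10754384] [-0.29048576  0.09051484]
205 [242 261] [376 387] [0.11709459 0.08454131] [-0.29012196  0.06705123]
bar 304 -0.051600286172609026 [-0.15033143 -0.08164883 -0.02174734] [0.10744478 0.1134166  0.11684494]
[ 68  67  62  77  44  29  40  56  37  68  62  71  36  65  76  71  97 134
 143 137 139 136 138 149  78  90 138 141 146 144 144 143 147 145 144 150
 143] [ 17  20  20  27  28  25  19  28  21  60 108 127 105  53  23 113 143 142
 137 138 143 141 150  61  14  27  45  42  63  63  64  44  46  39  46  49
  33  41  41  49  52  47  41  41  43  46  54  58  45  57  70  73  79  79
  87  93 105 107 101 100]
```

{"api": "send_rows", "payload": {"motion": "0 0.01 0.04 0.03 0 0 0; 0 0.02 0.05 0.03 0 0 0; 0 0.02 0.05 0.02 0 0 0; 0 0.02 0.05 0.01 0 0 5; 0 0.02 0.04 0 0 0 5"}}

```text
clock: 0.72
position: [0.3585, -0.3327, 0.3831]
ee_rot: [2.99, 0.96, 0.001]
force: [0.4, -0.8, -0.1]
width: 1.005
gripper_force: 0.0
```

```bash
python3 - <<'E'
from h import *
o=arm.observe(); print(o['clock'],o['joints'].round(4).tolist(),o['position'].round(4),R.from_rotvec(o['ee_rot']).as_matrix().round(4).tolist())
im,d,m=load('top0')
print('bottle',onz(m,[(256,284)],0).round(3),'cap',onz(m,[(253,263)],.095).round(3),'jar',onz(m,[(381,282)],0),'jar rim',onz(m,[(386,259)],.085))
print(R.from_rotvec([-3.06347856e+00, -6.89465457e-01,  7.60740922e-04]).as_matrix().round(4).tolist())
E
```

```text
0.725 [0.7392, 0.1509, -0.1161, 1.7422, 0.0184, 1.248, -0.3311] [ 0.3585 -0.3327  0.3831] [[0.8133, 0.5819, 0.0012], [0.5819, -0.8133, -0.0009], [0.0004, 0.0014, -1.0]]
bottle [[0.385 0.056 0.   ]] cap [[0.398 0.059 0.095]] jar [[ 0.41901621 -0.2738852   0.        ]] jar rim [[ 0.44266175 -0.26955975  0.085     ]]
[[0.9036, 0.4284, -0.0008], [0.4284, -0.9036, 0.0013], [-0.0001, -0.0016, -1.0]]
```

```bash
cat > log.py <<'E'
from h import *
import json
o=arm.observe(); M=R.from_rotvec(o['ee_rot']).as_matrix()
open('log.txt','a').write(json.dumps([o['joints'].tolist(),o['position'].tolist(),o['ee_rot'].tolist()])+'\n')
print(round(o['clock'],2),o['joints'].round(3).tolist(),o['position'].round(3),M[:,1].round(2),M[:,2].round(2))
E
echo '[[1.02540309,0.43523054,0.02497033,1.57409656,-0.0115945,1.13397431,-0.0750857],[0.26757532,-0.56438104,0.29144036],[-3.06347856,-0.689465457,0.000760741]]' > log.txt; python3 log.py
```

```text
0.72 [0.739, 0.151, -0.116, 1.742, 0.018, 1.248, -0.331] [ 0.358 -0.333  0.383] [ 0.58 -0.81  0.  ] [ 0. -0. -1.]
```

{"api": "send_rows", "payload": {"motion": "0 0 0.02 0 0 -8 0; 0 0 0.02 0 0 -8 0; 0 0 0.02 0 0 -8 0"}}

```text
clock: 1.1
position: [0.3577, -0.274, 0.3823]
ee_rot: [2.813, 0.897, 0.604]
force: [-0.1, 0.9, 0.6]
width: 1.002
gripper_force: 0.0
```

```bash
python3 log.py
```

```text
1.1 [0.837, -0.06, -0.111, 2.035, -0.371, 0.875, -0.032] [ 0.358 -0.274  0.382] [ 0.53 -0.82  0.24] [ 0.41 -0.   -0.91]
```

{"api": "send_rows", "payload": {"motion": "0 0 0.02 0 9 0 0; 0 0 0.02 0 9 0 0; 0 0 0.02 0 0 0 8"}}

```text
clock: 1.48
position: [0.357, -0.2151, 0.3817]
ee_rot: [-2.687, -0.963, -0.696]
force: [0.2, -0.3, 0.2]
width: 0.998
gripper_force: 0.0
```

```bash
python3 log.py
```

```text
1.48 [0.846, 0.027, -0.069, 1.986, -0.567, 1.17, 0.133] [ 0.357 -0.215  0.382] [ 0.64 -0.77 -0.03] [ 0.36  0.34 -0.87]
```

{"api": "send_rows", "payload": {"motion": "0 0 0.01 0 -9 0 0; 0 0 0.01 0 -9 0 0; 0 0 0 0 0 -8 0"}}

```text
clock: 1.85
position: [0.3588, -0.1925, 0.3829]
ee_rot: [2.701, 1.079, 0.737]
force: [0.3, 0.9, 0.3]
width: 1.004
gripper_force: 0.0
```

```bash
python3 log.py
```

```text
1.85 [0.76, -0.172, -0.132, 2.159, -0.499, 0.815, 0.099] [ 0.359 -0.193  0.383] [ 0.61 -0.73  0.3 ] [ 0.49  0.05 -0.87]
```

Fit a kinematic model (alternating z/y axes) to these poses.

```bash
cat > kin.py <<'E'
from h import *
import json, itertools
from scipy.optimize import least_squares
def fk(q,p,s):
    # p: base yaw, base xyz(3), A(x,z), B(x,z), tool z, tool yaw, wrist x
    T=R.from_euler('z',p[0]); x=np.array(p[1:4]);
    for i,ax in enumerate('zyzyzyz'):
        T=T*R.from_euler(ax,s[i]*q[i])
        if i==2: x=x+T.apply([p[4],0,p[5]])
        if i==3: x=x+T.apply([p[6],0,p[7]])
        if i==5: x=x+T.apply([p[10],0,p[8]])
    return x,T*R.from_euler('z',p[9])
def data():
    return [tuple(map(np.array,json.loads(l))) for l in open('log.txt')]
def res(p,s,D):
    out=[]
    for q,x,r in D:
        X,T=fk(q,p,s); out+=list(X-x)+list(.3*(R.from_rotvec(r).inv()*T).as_rotvec())
    return np.array(out)
if __name__=='__main__':
    D=data(); best=None
    for s in itertools.product((1,-1),repeat=7):
        if s[1]<0: continue      # sign of all the y axes together is set by base yaw
        for y0 in (0,1.57,3.14,-1.57):
            f=least_squares(res,[y0,0,0,.3,0,.4,0,.4,.15,0,0],args=(s,D),max_nfev=25)
            if best is None or f.cost<best[0]: best=(f.cost,s,f.x); 
    f=least_squares(res,best[2],args=(best[1],D)); print(f.cost,best[1],f.x.round(4),abs(res(f.x,best[1],D)).max())
    json.dump([list(best[1]),f.x.tolist()],open('kin.json','w'))
E
time python3 kin.py
```

```text
6.373940163036647e-06 (-1, 1, -1, 1, -1, 1, -1) [-0.004  -0.0356 -0.0378  0.3708  0.0069  0.5366  0.0739  0.4575  0.3024
  1.5671  0.0069] 0.001672048640004531
real	0m48.863s
user	0m49.300s
sys	0m0.084s
```

```bash
cat > fit2.py <<'E'
from kin import *
D=data(); s,p0=json.load(open('kin.json'))
# free: h,Ax,Az,Bx,Bz,toolz,wx
def full(v): return [0,0,0,v[0],v[1],v[2],v[3],v[4],v[5],np.pi/2,v[6]]
f=least_squares(lambda v:res(full(v),s,D),[.37,0,.5,0,.45,.3,0]); print(f.x.round(4),abs(f.fun).max())
f2=least_squares(lambda v:res(full([v[0],v[1],v[2],v[3],v[4],v[5],0]),s,D),[.37,0,.5,0,.45,.3]); print(f2.x.round(4),abs(f2.fun).max())
f3=least_squares(lambda v:res(full([v[0],v[1],v[2],-v[1],v[3],v[4],0]),s,D),[.37,0,.5,.45,.3]); print(f3.x.round(4),abs(f3.fun).max())
json.dump([s,full(f.x)],open('kin2.json','w'))
E
python3 fit2.py
```

```text
[ 0.1427 -0.0011  0.5054 -0.0703  0.3502  0.2187 -0.0596] 0.044208029602677945
[ 0.1322  0.0361  0.494  -0.0778  0.3762  0.1835] 0.04224232522268595
[0.1742 0.0384 0.4948 0.3904 0.1844] 0.04114921743007144
```

```bash
cat > kin3.py <<'E'
from h import *
import json
from scipy.optimize import least_squares
S=(-1,1,-1,1,-1,1,-1)
# v: byaw, base xyz, after j1 (x,y,z), elbow off A x,y,z ; B x,y,z ; W x,y, toolz; tool yaw
V0=np.array([0,0,0,.35, 0,0,0, 0,0,.5, 0,0,.45, 0,0,.25, np.pi/2])
PR=np.array([.05,.1,.1,.2, .1,.03,.0001, .07,.02,.2, .07,.02,.2, .05,.02,.2, .05])
def fk(q,v):
    T=R.from_euler('z',v[0]); x=np.array(v[1:4]); k={0:4,2:7,3:10,5:13}
    for i,ax in enumerate('zyzyzyz'):
        T=T*R.from_euler(ax,S[i]*q[i])
        if i in k: x=x+T.apply(v[k[i]:k[i]+3])
    return x,T*R.from_euler('z',v[16])
def data(): return [tuple(map(np.array,json.loads(l))) for l in open('log.txt')]
def res(v,D):
    out=[]
    for q,x,r in D:
        X,T=fk(q,v); out+=list(X-x)+list(.3*(R.from_rotvec(r).inv()*T).as_rotvec())
    return np.array(out)
def fit(D):
    f=least_squares(lambda v:np.r_[res(v,D)/.001,(v-V0)/PR],V0); return f.x
if __name__=='__main__':
    D=data(); v=fit(D); print(v.round(3),abs(res(v,D)).max()); json.dump(v.tolist(),open('kin3.json','w'))
E
python3 kin3.py
```

```text
[-0.    -0.008 -0.005  0.281  0.007 -0.021 -0.     0.004 -0.009  0.554
  0.008 -0.009  0.424  0.002 -0.003  0.303  1.57 ] 0.0003599093504905171
```

```bash
cat > ik.py <<'E'
from kin3 import *
v=np.array(json.load(open('kin3.json')))
LO=np.array([-2.62,-.44,-1.27,.08,-1.32,.12,-2.74]);HI=np.array([2.62,2.09,1.32,2.57,4.46,2,2.74])
YAW=np.radians(6.76); O=np.array([.6066,-.0857,0]); EX=np.array([np.cos(YAW),np.sin(YAW),0]);EY=np.array([-EX[1],EX[0],0]);EZ=np.array([0,0,1.])
def H(x,y,z): return O+EX*x+EY*y+EZ*z
def ori(pitch,yaw,flip=1):
    p=np.radians(pitch);y=np.radians(yaw); f=np.array([np.cos(y),np.sin(y),0]); l=np.array([-f[1],f[0],0])
    z=f*np.cos(p)-EZ*np.sin(p); yy=-flip*l; return R.from_matrix(np.c_[np.cross(yy,z),yy,z])
def tcp(g,Rt,off=.047): return g-Rt.as_matrix()[:,2]*off
def ik(x,Rt,q0):
    def e(q):
        X,T=fk(q,v); return np.r_[(X-x)/.001,(Rt.inv()*T).as_rotvec()/.003,.1*(q-q0)]
    f=least_squares(e,np.clip(q0,LO+.02,HI-.02),bounds=(LO+.01,HI-.01),max_nfev=200); return f.x,np.abs(e(f.x)[:6]).max()
def solve(x,Rt,q0,n=10,rng=np.random.default_rng(0)):
    out=[]
    for i in range(n):
        s=q0 if i==0 else rng.uniform(LO,HI); q,r=ik(x,Rt,s)
        if r<3: out.append(q)
    return sorted(out,key=lambda q:abs(q-q0).max())
if __name__=='__main__':
    q0=arm.observe()['joints']
    for nm,g,ya in (('bar low',H(-.05,0,.09),6.76),('bar hi',H(-.05,0,.32),6.76),('rack',H(.037,-.08,.09),6.76),('rack out',H(-.1,-.08,.11),6.76),('tray',np.array([.485,.309,.075]),30)):
        for p in (10,20,30,40):
            Rt=ori(p,ya); S=solve(tcp(g,Rt),Rt,q0)
            print(nm,p,len(S),*[s.round(2).tolist() for s in S[:3:2]])
E
python3 ik.py
```

```text
bar low 10 0
bar low 20 0
bar low 30 7 [1.11, 1.14, -1.16, 2.56, 2.91, 1.06, 2.73] [1.11, 1.14, -1.16, 2.56, 2.91, 1.06, 2.73]
bar low 40 7 [1.07, 0.94, -1.17, 2.5, 2.64, 0.83, 2.73] [0.46, 0.6, -0.27, 2.52, 3.38, 0.8, 1.75]
bar hi 10 0
bar hi 20 4 [1.37, 0.39, -1.26, 2.51, 3.3, 0.65, 1.88] [0.16, 0.16, 0.21, 2.56, 3.77, 0.88, 1.28]
bar hi 30 8 [1.45, 0.2, -1.26, 2.39, 3.66, 0.34, 1.41] [0.92, 0.08, -0.65, 2.41, 3.92, 0.45, 1.09]
bar hi 40 2 [-1.08, -0.16, 1.28, 2.32, -1.31, 0.14, 0.06]
rack 10 3 [-0.07, 1.26, 0.69, 2.37, 3.51, 1.99, 1.1] [0.6, 1.05, -0.19, 2.34, 3.71, 1.51, 1.84]
rack 20 4 [1.11, 1.15, -0.93, 2.33, 3.37, 0.92, 2.46] [-0.12, 1.13, 0.77, 2.38, 3.67, 1.73, 1.06]
rack 30 2 [0.87, 0.84, -0.63, 2.31, 3.39, 0.77, 2.05]
rack 40 6 [0.81, 0.71, -0.62, 2.24, 3.27, 0.48, 2.03] [-0.0, 0.7, 0.49, 2.27, 3.94, 0.87, 1.06]
rack out 10 5 [1.12, 1.15, -0.49, 2.56, 3.91, 1.38, 2.25] [1.12, 1.15, -0.49, 2.56, 3.91, 1.38, 2.25]
rack out 20 4 [1.46, 1.25, -1.09, 2.56, 3.34, 0.88, 2.73] [1.46, 1.25, -1.09, 2.56, 3.34, 0.88, 2.73]
rack out 30 2 [0.87, 0.71, -0.32, 2.56, 3.73, 1.0, 1.84]
rack out 40 4 [1.36, 0.85, -1.15, 2.47, 2.8, 0.54, 2.73] [-0.01, 0.71, 0.81, 2.52, 4.12, 1.21, 1.14]
tray 10 0
tray 20 0
tray 30 0
tray 40 5 [0.02, 0.92, -1.05, 2.51, 2.45, 1.2, 2.39] [-0.2, 0.74, -0.7, 2.52, 2.6, 1.04, 2.09]
```

```bash
cat > sim.py <<'E'
from ik import *
def jac(q):
    x0,T0=fk(q,v); J=np.zeros((6,7))
    for i in range(7):
        d=np.zeros(7); d[i]=1e-5; x,T=fk(q+d,v); J[:3,i]=(x-x0)/1e-5; J[3:,i]=(T*T0.inv()).as_rotvec()/1e-5
    return J
def sim(q,rows,k=0.,qn=None,n=8,w=1.):
    q=q.copy(); x,T=fk(q,v); tr=[]
    for r in rows:
        x1=x+r[1:4]; T1=R.from_rotvec(np.radians(r[4:7]))*T
        for i in range(n):
            a=(i+1)/n; xd=x+(x1-x)*a; Td=R.from_rotvec((T1*T.inv()).as_rotvec()*a)*T
            xc,Tc=fk(q,v); e=np.r_[xd-xc,(Td*Tc.inv()).as_rotvec()]; J=jac(q)
            Jp=J.T@np.linalg.inv(J@J.T+1e-5*np.eye(6)); dq=Jp@e
            if k: dq+=(np.eye(7)-Jp@J)@(k*(qn-q))
            q=np.clip(q+dq,LO,HI)
        x,T=x1,T1; tr.append(q.copy())
    return tr
def rows(t): return [np.array(list(map(float,r.split()))) for r in t.split(';')]
if __name__=='__main__':
    D=data(); M=["0 0 0.02 0 0 -8 0; 0 0 0.02 0 0 -8 0; 0 0 0.02 0 0 -8 0","0 0 0.02 0 9 0 0; 0 0 0.02 0 9 0 0; 0 0 0.02 0 0 0 8","0 0 0.01 0 -9 0 0; 0 0 0.01 0 -9 0 0; 0 0 0 0 0 -8 0"]
    mid=(LO+HI)/2
    for i,m in enumerate(M):
        q=D[i+1][0]; obs=D[i+2][0]-q; print('obs',obs.round(3))
        for k in (0,.01,.03): print(k,(sim(q,rows(m),k,mid)[-1]-q).round(3))
E
python3 sim.py
```

```text
obs [ 0.097 -0.211  0.005  0.293 -0.389 -0.373  0.3  ]
0 [ 0.076 -0.214  0.02   0.292 -0.381 -0.37   0.291]
0.01 [-0.012 -0.217  0.103  0.295 -0.374 -0.372  0.284]
0.03 [-0.145 -0.223  0.23   0.3   -0.36  -0.374  0.271]
obs [ 0.01   0.087  0.043 -0.049 -0.196  0.295  0.164]
0 [ 0.018  0.085  0.032 -0.047 -0.199  0.289  0.165]
0.01 [-0.08   0.081  0.134 -0.044 -0.201  0.291  0.169]
0.03 [-0.222  0.076  0.281 -0.038 -0.203  0.294  0.174]
obs [-0.086 -0.199 -0.064  0.174  0.068 -0.355 -0.033]
0 [-0.082 -0.195 -0.056  0.173  0.063 -0.349 -0.028]
0.01 [-0.208 -0.2    0.051  0.177  0.093 -0.359 -0.06 ]
0.03 [-0.397 -0.212  0.211  0.183  0.144 -0.373 -0.114]
```

```bash
cat > t1.py <<'E'
from sim import *
import ik
ik.LO=LO+.06; ik.HI=HI-.06
for fl,q7 in ((1,1.8),(-1,-1.3)):
    for nm,g,yas in (('bar low',H(-.06,0,.09),(6.76,-10)),('bar hi',H(-.06,0,.33),(6.76,-10)),('rack',H(.037,-.08,.09),(6.76,2)),('rack out',H(-.1,-.08,.11),(6.76,2)),('tray',np.array([.5,.315,.085]),(20,40,60)),('tray far',np.array([.51,.34,.085]),(20,40,60))):
        for p in (25,35,45):
            for ya in yas:
                Rt=ori(p,ya,fl); b=None
                for j1 in (.8,.3,-.2):
                    q,r=ik.ik(tcp(g,Rt),Rt,np.array([j1,.7,-.3,2.2,3.3,.8,q7]))
                    if r<3 and (b is None): b=q
                    elif r<3 and min((q-LO).min(),(HI-q).min())>min((b-LO).min(),(HI-b).min()): b=q
                if fl==1 or nm=='rack': print(fl,nm,p,ya,None if b is None else b.round(2).tolist())
E
python3 t1.py
```

```text
1 bar low 25 6.76 None
1 bar low 25 -10 None
1 bar low 35 6.76 None
1 bar low 35 -10 None
1 bar low 45 6.76 [0.57, 0.55, -0.41, 2.49, 3.27, 0.6, 1.85]
1 bar low 45 -10 [0.86, 0.86, -1.2, 2.5, 2.27, 1.07, 2.55]
1 bar hi 25 6.76 [0.8, 0.08, -0.48, 2.48, 3.84, 0.61, 1.2]
1 bar hi 25 -10 [1.13, 0.1, -1.2, 2.5, 2.66, 0.58, 1.96]
1 bar hi 35 6.76 [0.72, -0.0, -0.42, 2.35, 4.37, 0.36, 0.61]
1 bar hi 35 -10 [0.18, -0.05, -0.18, 2.41, 2.46, 0.22, 2.13]
1 bar hi 45 6.76 None
1 bar hi 45 -10 None
1 rack 25 6.76 [0.73, 0.85, -0.42, 2.33, 3.55, 0.98, 1.88]
1 rack 25 2 [0.66, 0.85, -0.4, 2.37, 3.41, 1.06, 1.9]
1 rack 35 6.76 [0.71, 0.72, -0.44, 2.28, 3.48, 0.67, 1.82]
1 rack 35 2 [0.63, 0.71, -0.4, 2.31, 3.33, 0.74, 1.84]
1 rack 45 6.76 [0.55, 0.61, -0.29, 2.2, 3.62, 0.4, 1.55]
1 rack 45 2 [0.45, 0.59, -0.2, 2.23, 3.48, 0.43, 1.57]
1 rack out 25 6.76 None
1 rack out 25 2 None
1 rack out 35 6.76 [1.39, 0.93, -1.14, 2.5, 2.97, 0.62, 2.67]
1 rack out 35 2 None
1 rack out 45 6.76 [0.92, 0.52, -0.52, 2.44, 3.61, 0.45, 1.73]
1 rack out 45 2 [0.81, 0.5, -0.45, 2.48, 3.46, 0.51, 1.76]
1 tray 25 20 None
1 
[... 572 characters left out ...]
0.41, 0.77, -0.64, 2.45, 2.4, 1.2, 1.98]
1 tray far 35 40 [-0.17, 0.75, -0.59, 2.47, 2.95, 0.98, 2.04]
1 tray far 35 60 [0.14, 0.78, -0.65, 2.35, 3.54, 0.62, 2.01]
1 tray far 45 20 [-0.39, 0.63, -0.6, 2.36, 2.24, 0.83, 2.14]
1 tray far 45 40 [-0.24, 0.6, -0.49, 2.38, 2.85, 0.6, 2.04]
1 tray far 45 60 [-0.02, 0.63, -0.52, 2.28, 3.63, 0.38, 1.75]
-1 rack 25 6.76 [0.74, 0.85, -0.43, 2.33, 3.55, 0.98, -1.25]
-1 rack 25 2 [0.67, 0.85, -0.42, 2.37, 3.4, 1.06, -1.23]
-1 rack 35 6.76 [0.72, 0.72, -0.45, 2.28, 3.47, 0.67, -1.31]
-1 rack 35 2 [0.64, 0.71, -0.41, 2.31, 3.32, 0.73, -1.29]
-1 rack 45 6.76 [0.57, 0.61, -0.31, 2.2, 3.6, 0.39, -1.57]
-1 rack 45 2 [0.46, 0.59, -0.22, 2.23, 3.46, 0.43, -1.55]
```

```bash
cat > t2.py <<'E'
from sim import *
q0=arm.observe()['joints']
Rt=ori(42,6.76,-1); g=H(-.10,0,.25)
qg,r=ik(tcp(g,Rt),Rt,np.array([.6,.45,-.4,2.4,3.3,.55,-1.3])); print(qg.round(2),r)
qm=(q0+qg)/2; qm[5]=.5; qm[1]-=.0
from scipy.interpolate import PchipInterpolator
path=PchipInterpolator([0,1,2],[q0,qm,qg])
N=28; Q=path(np.linspace(0,2,N+1)); rows_=[]; x,T=fk(q0,v)
for q in Q[1:]:
    X,TT=fk(q,v); d=np.round(X-x,3); w=np.round(np.degrees((TT*T.inv()).as_rotvec()),1)
    rows_.append(np.r_[0,d,w]); x=x+d; T=R.from_rotvec(np.radians(w))*T
tr=sim(q0,rows_)
print('|w|max',max(np.linalg.norm(r[4:]) for r in rows_),'dq',np.abs(np.diff(np.array([q0]+tr),axis=0)).max(0).round(3))
for i,q in enumerate(tr):
    X,TT=fk(q,v); z=TT.as_matrix()[:,2]
    if i%3==0 or i==N-1: print(i,q.round(2).tolist(),X.round(3),'tip',(X+.066*z).round(3),z.round(2))
for i in range(0,N,5): print('; '.join(' '.join('%g'%a for a in r) for r in rows_[i:i+5]))
E
python3 t2.py
```

```text
[ 0.8   0.09 -0.52  2.44  4.18  0.31 -2.28] 0.0002599680495608008
|w|max 7.427651041883968 dq [0.032 0.017 0.048 0.012 0.175 0.029 0.094]
0 [0.79, -0.16, -0.17, 2.17, -0.34, 0.79, 0.02] [ 0.338 -0.216  0.364] tip [ 0.365 -0.219  0.304] [ 0.41 -0.03 -0.91]
3 [0.87, -0.13, -0.28, 2.19, 0.15, 0.71, -0.22] [ 0.293 -0.294  0.342] tip [ 0.308 -0.315  0.281] [ 0.23 -0.31 -0.92]
6 [0.93, -0.11, -0.37, 2.22, 0.65, 0.63, -0.47] [ 0.284 -0.363  0.359] tip [ 0.295 -0.4    0.306] [ 0.17 -0.56 -0.81]
9 [0.95, -0.08, -0.43, 2.25, 1.16, 0.56, -0.74] [ 0.315 -0.406  0.392] tip [ 0.331 -0.454  0.35 ] [ 0.25 -0.73 -0.64]
12 [0.93, -0.05, -0.46, 2.28, 1.68, 0.51, -1.01] [ 0.372 -0.41   0.421] tip [ 0.399 -0.461  0.389] [ 0.41 -0.77 -0.49]
15 [0.9, -0.02, -0.47, 2.32, 2.18, 0.47, -1.27] [ 0.435 -0.376  0.431] tip [ 0.475 -0.422  0.405] [ 0.61 -0.69 -0.4 ]
18 [0.89, 0.01, -0.49, 2.34, 2.67, 0.42, -1.51] [ 0.487 -0.313  0.418] tip [ 0.537 -0.347  0.393] [ 0.77 -0.52 -0.38]
21 [0.9, 0.04, -0.55, 2.38, 3.17, 0.38, -1.76] [ 0.511 -0.236  0.382] tip [ 0.567 -0.256  0.353] [ 0.85 -0.29 -0.44]
24 [0.96, 0.07, -0
[... 485 characters left out ...]
.01 -5.5 1.2 2.7; 0 0.01 -0.014 0.011 -5.2 0.9 3.3; 0 0.014 -0.011 0.012 -4.9 0.7 3.7
0 0.017 -0.005 0.011 -4.5 0.6 4.1; 0 0.019 -0.002 0.009 -4 0.4 4.6; 0 0.021 0.003 0.009 -3.7 0.5 4.9; 0 0.021 0.008 0.006 -3.2 0.5 5.2; 0 0.022 0.011 0.003 -2.8 0.6 5.4
0 0.02 0.015 0.001 -2.5 0.7 5.6; 0 0.02 0.018 -0.002 -2.1 1 5.8; 0 0.017 0.022 -0.004 -1.7 1.2 5.8; 0 0.015 0.023 -0.007 -1.6 1.5 5.8; 0 0.011 0.025 -0.01 -1.3 1.7 5.9
0 0.009 0.026 -0.012 -1.2 2 5.8; 0 0.004 0.026 -0.014 -1.1 2.2 5.7; 0 0.002 0.026 -0.015 -1.1 2.5 5.6; 0 -0.002 0.025 -0.016 -1.1 2.6 5.4; 0 -0.006 0.024 -0.017 -1.1 2.8 5.4
0 -0.008 0.022 -0.018 -1.3 2.8 5.2; 0 -0.011 0.02 -0.017 -1.4 3 5.1; 0 -0.013 0.018 -0.018 -1.5 2.9 5.1
```

{"api": "send_rows", "payload": {"motion": "0 -0.021 -0.024 -0.019 -5.3 5.2 -0.2; 0 -0.018 -0.025 -0.012 -5.5 4.4 0; 0 -0.016 -0.026 -0.008 -5.8 3.9 0.3; 0 -0.011 -0.027 -0.002 -5.9 3.2 0.8; 0 -0.008 -0.025 0.003 -6 2.6 1.2"}}

```text
clock: 2.48
position: [0.2832, -0.3224, 0.3439]
ee_rot: [2.417, 1.163, -0.003]
force: [-0.9, -0.0, 0.6]
width: 0.997
gripper_force: 0.0
```

{"api": "send_rows", "payload": {"motion": "0 -0.002 -0.023 0.005 -5.9 2.1 1.7; 0 0.001 -0.021 0.009 -5.7 1.7 2.3; 0 0.007 -0.018 0.01 -5.5 1.2 2.7; 0 0.01 -0.014 0.011 -5.2 0.9 3.3; 0 0.014 -0.011 0.012 -4.9 0.7 3.7"}}

```text
clock: 3.1
position: [0.3138, -0.409, 0.3912]
ee_rot: [1.873, 1.313, -0.301]
force: [-0.5, -0.7, 1.0]
width: 1.002
gripper_force: 0.0
```

```bash
python3 log.py; python3 kin3.py
```

```text
3.1 [0.962, -0.072, -0.43, 2.237, 1.152, 0.555, -0.721] [ 0.314 -0.409  0.391] [ 0.87 -0.13  0.48] [ 0.25 -0.73 -0.64]
[-0.00e+00 -4.00e-03 -6.00e-03  2.83e-01 -4.00e-03 -2.80e-02 -0.00e+00
  1.00e-03 -9.00e-03  5.55e-01  8.00e-03 -9.00e-03  4.33e-01  0.00e+00
 -0.00e+00  3.05e-01  1.57e+00] 0.00020755462115812362
```

Tracking matches the simulation exactly; continue.

{"api": "send_rows", "payload": {"motion": "0 0.017 -0.005 0.011 -4.5 0.6 4.1; 0 0.019 -0.002 0.009 -4 0.4 4.6; 0 0.021 0.003 0.009 -3.7 0.5 4.9; 0 0.021 0.008 0.006 -3.2 0.5 5.2; 0 0.022 0.011 0.003 -2.8 0.6 5.4"}}

```text
clock: 3.72
position: [0.4142, -0.3933, 0.4291]
ee_rot: [1.296, 1.547, -0.297]
force: [0.7, -0.1, -0.2]
width: 1.002
gripper_force: 0.0
```

{"api": "send_rows", "payload": {"motion": "0 0.02 0.015 0.001 -2.5 0.7 5.6; 0 0.02 0.018 -0.002 -2.1 1 5.8; 0 0.017 0.022 -0.004 -1.7 1.2 5.8; 0 0.015 0.023 -0.007 -1.6 1.5 5.8; 0 0.011 0.025 -0.01 -1.3 1.7 5.9"}}

```text
clock: 4.35
position: [0.4971, -0.2898, 0.4067]
ee_rot: [0.744, 1.839, -0.155]
force: [0.9, 0.2, -0.7]
width: 0.999
gripper_force: 0.0
```

```bash
python3 log.py; python3 kin3.py; cat > plan.py <<'E'
from sim import *
# waypoints: (grasp xyz world, pitch, yaw, nrows); from current measured pose
def plan(wps,q0=None,fl=-1,grip=0,show=True):
    o=arm.observe(); q=o['joints'] if q0 is None else q0; x,T=fk(q,v); n0=0; q1=q; out=[]
    for g,p,ya,n in wps:
        Rt=ori(p,ya,fl); X=tcp(np.asarray(g),Rt); rel=(Rt*T.inv()).as_rotvec(); x0,T0=x,T
        rows_=[]
        for i in range(1,n+1):
            xd=x0+(X-x0)*i/n; Td=R.from_rotvec(rel*i/n)*T0
            d=np.round(xd-x,3); w=np.round(np.degrees((Td*T.inv()).as_rotvec()),1); rows_.append(np.r_[grip,d,w]); x=x+d; T=R.from_rotvec(np.radians(w))*T
        tr=sim(q1,rows_); dq=np.abs(np.diff(np.array([q1]+tr),axis=0)).max(0)/np.array([.194,.194,.263,.263,.275,.275,.275])
        q1=tr[-1]; e=np.linalg.norm(fk(q1,v)[0]-x)
        m=min((np.array(tr)-LO).min(),(HI-np.array(tr)).min())
        print('->',q1.round(2).tolist(),'err %.4f margin %.2f speed %.2f'%(e,m,dq.max()))
        if show:
            for i in range(0,n,5): print('   ','; '.join(' '.join('%g'%(a+0.) for a in r) for r in rows_[i:i+5]))
    return q1
E
python3 - <<'E'
from plan import *
BZ=.110
y=6.76
plan([(H(-.13,0,.16),42,y,9),(H(-.12,0,BZ-.026),42,y,4),(H(-.06,0,BZ-.026),42,y,3),(H(-.057,0,BZ+.2),30,y,6)])
print()
plan([(H(-.13,0,.16),42,-5,9),(H(-.12,0,BZ-.026),42,-5,4),(H(-.06,0,BZ-.026),42,-5,3),(H(-.057,0,BZ+.2),30,-5,6)],show=False)
E
```

```text
4.35 [0.845, 0.009, -0.464, 2.345, 2.836, 0.387, -1.596] [ 0.497 -0.29   0.407] [0.56 0.79 0.24] [ 0.8  -0.44 -0.4 ]
[-0.000e+00 -1.000e-03 -1.000e-03  2.740e-01 -1.000e-03 -3.400e-02
 -0.000e+00  0.000e+00 -9.000e-03  5.570e-01  1.000e-03 -9.000e-03
  4.290e-01  0.000e+00 -0.000e+00  3.050e-01  1.571e+00] 0.00013836106480152877
-> [0.76, 0.3, -0.5, 2.57, 3.53, 0.53, -1.53] err 0.0199 margin 0.00 speed 0.65
    0 -0.006 0.021 -0.024 -1 2.3 4.8; 0 -0.006 0.02 -0.024 -1.1 2.4 4.8; 0 -0.006 0.021 -0.024 -1 2.3 4.9; 0 -0.006 0.02 -0.024 -1 2.4 4.8; 0 -0.006 0.021 -0.024 -1 2.3 4.8
    0 -0.006 0.02 -0.024 -1.1 2.3 4.8; 0 -0.006 0.021 -0.023 -1 2.4 4.9; 0 -0.006 0.02 -0.024 -1 2.3 4.8; 0 -0.006 0.021 -0.024 -1.1 2.3 4.8
-> [0.64, 0.56, -0.41, 2.57, 3.35, 0.79, -1.28] err 0.0488 margin 0.00 speed 0.35
    0 0.002 0 -0.019 0 0 0; 0 0.003 0 -0.019 0 0 0; 0 0.002 0.001 -0.019 0 0 0; 0 0.003 0 -0.019 0 0 0
-> [0.57, 0.57, -0.41, 2.45, 3.28, 0.7, -1.29] err 0.0488 margin 0.04 speed 0.15
    0 0.02 0.002 0 0 0 0; 0 0.02 0.003 0 0 0 0; 0 0.019 0.002 0 0 0 0
-> [0.92, 0.14, -0.68, 2.36, 3.74, 0.47, -1.86] err 0.0488 margin 0.12 speed 0.59
    0 0 0 0.036 0.2 -2 0; 0 -0.001 0 0.037 0.3 -2 0; 0 0 0 0.036 0.2 -1.9 0; 0 -0.001 0 0.036 0.3 -2 0; 0 0 0 0.036 0.2 -2 0
    0 0 0 0.037 0.3 -2 0

-> [0.61, 0.28, -0.56, 2.57, 2.93, 0.6, -1.3] err 0.0531 margin 0.00 speed 0.29
-> [0.53, 0.55, -0.54, 2.57, 2.89, 0.91, -1.22] err 0.0804 margin 0.00 speed 0.37
-> [0.48, 0.57, -0.52, 2.44, 2.84, 0.82, -1.18] err 0.0804 margin 0.04 speed 0.17
-> [0.65, 0.11, -0.62, 2.36, 2.95, 0.48, -1.38] err 0.0804 margin 0.13 speed 0.42
```

```bash
python3 - <<'E'
from plan import *
BZ=.110
y=6.76
plan([(H(-.075,-.11,.24),36,y,9),(H(-.062,-.105,BZ-.026),40,y,4),(H(-.062,-.015,BZ-.026),40,y,4),(H(-.060,-.015,BZ+.19),30,y,8)],grip=1)
E
```

```text
-> [1.05, 0.29, -0.54, 2.33, 4.25, 0.46, -2.1] err 0.0000 margin 0.19 speed 0.86
    1 0.001 0.009 -0.015 -1.2 1.7 4.8; 1 0.001 0.009 -0.016 -1.2 1.7 4.7; 1 0.001 0.009 -0.015 -1.2 1.6 4.8; 1 0.002 0.009 -0.016 -1.2 1.7 4.8; 1 0.001 0.009 -0.015 -1.2 1.7 4.7
    1 0.001 0.009 -0.016 -1.2 1.7 4.8; 1 0.001 0.009 -0.015 -1.2 1.7 4.7; 1 0.001 0.009 -0.016 -1.2 1.6 4.8; 1 0.001 0.009 -0.015 -1.2 1.7 4.8
-> [0.76, 0.61, -0.3, 2.4, 3.73, 0.65, -1.49] err 0.0000 margin 0.17 speed 0.77
    1 0.004 0.002 -0.038 -0.1 1 0; 1 0.003 0.002 -0.039 -0.1 1 0; 1 0.004 0.001 -0.038 -0.2 1 0; 1 0.004 0.002 -0.039 -0.1 1 0
-> [0.52, 0.59, -0.29, 2.53, 3.41, 0.79, -1.38] err 0.0001 margin 0.04 speed 0.34
    1 -0.003 0.022 0 0 0 0; 1 -0.002 0.023 0 0 0 0; 1 -0.003 0.022 0 0 0 0; 1 -0.003 0.023 0 0 0 0
-> [0.81, 0.1, -0.49, 2.44, 3.93, 0.51, -2.02] err 0.0001 margin 0.04 speed 0.47
    1 0 0 0.026 0.2 -1.2 0; 1 -0.001 0 0.026 0.1 -1.3 0; 1 0 0 0.027 0.2 -1.2 0; 1 0 0 0.026 0.1 -1.3 0; 1 -0.001 0 0.026 0.2 -1.2 0
    1 0 -0.001 0.026 0.1 -1.3 0; 1 0 0 0.027 0.2 -1.2 0; 1 -0.001 0 0.026 0.1 -1.2 0
```

{"api": "send_rows", "payload": {"motion": "1 0.001 0.009 -0.015 -1.2 1.7 4.8; 1 0.001 0.009 -0.016 -1.2 1.7 4.7; 1 0.001 0.009 -0.015 -1.2 1.6 4.8; 1 0.002 0.009 -0.016 -1.2 1.7 4.8; 1 0.001 0.009 -0.015 -1.2 1.7 4.7", "force": 20}}

```text
clock: 4.97
position: [0.5025, -0.2454, 0.3294]
ee_rot: [0.274, 2.067, -0.035]
force: [-0.4, 0.0, -0.2]
width: 0.507
gripper_force: 0.0
```

{"api": "send_rows", "payload": {"motion": "1 0.001 0.009 -0.016 -1.2 1.7 4.8; 1 0.001 0.009 -0.015 -1.2 1.7 4.7; 1 0.001 0.009 -0.016 -1.2 1.6 4.8; 1 0.001 0.009 -0.015 -1.2 1.7 4.8"}}

```text
clock: 5.48
position: [0.5064, -0.2096, 0.2674]
ee_rot: [-0.129, 2.196, 0.066]
force: [-0.1, 0.5, -0.4]
width: 0.067
gripper_force: 0.0
```

```bash
python3 log.py; python3 - <<'E'
from h import *
im,d,m=shot('wrist','w1'); im2,d2,m2=shot('scene','s1')
cv2.imwrite('pics/both.png',cv2.resize(np.hstack([im[:,:],im2[:,:]]),(800,300)))
E
```

```text
5.47 [1.034, 0.283, -0.519, 2.333, 4.254, 0.467, -2.105] [ 0.506 -0.21   0.267] [-0.12  0.99  0.  ] [ 0.8   0.1  -0.59]
```

View pics/both.png

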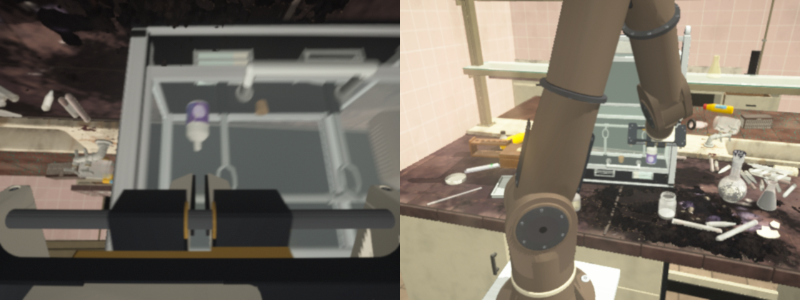

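The wrist view is upside down: bench at the top, hood below, closed fingers at about (200,210) in the mosaic. I'll check whether the camera sits on the underside of the gripper and how close it gets to the bench.

```bash
python3 - <<'E'
from h import *
o=arm.observe(); m=arm.camera_model('wrist'); V=np.array(m['view']); c=-V[:3,:3].T@V[:3,3]; M=R.from_rotvec(o['ee_rot']).as_matrix()
print('cam in tool',(M.T@(c-o['position'])).round(3),'axes',(M.T@V[:3,:3].T).round(2).tolist(),m['fx'],m['cx'],m['cy'])
print('cam world',c.round(3))
E
```

```text
cam in tool [ 0.085  0.    -0.093] axes [[0.0, -0.95, -0.31], [1.0, 0.0, 0.0], [0.0, -0.31, 0.95]] 311.3261549599066 279.66922285466376 204.23623489641923
cam world [ 0.382 -0.224  0.254]
```

{"api": "send_rows", "payload": {"motion": "1 0.004 0.002 -0.038 -0.1 1 0; 1 0.003 0.002 -0.039 -0.1 1 0; 1 0.004 0.001 -0.038 -0.2 1 0; 1 0.004 0.002 -0.039 -0.1 1 0"}}

```text
clock: 6.08
position: [0.5219, -0.2037, 0.1135]
ee_rot: [-0.128, 2.265, 0.058]
force: [-0.7, 0.1, -0.1]
width: 0.004
gripper_force: 0.0
```

{"api": "send_rows", "payload": {"motion": "1 -0.003 0.022 0 0 0 0; 1 -0.002 0.023 0 0 0 0; 1 -0.003 0.022 0 0 0 0; 1 -0.003 0.023 0 0 0 0"}}

```text
clock: 6.58
position: [0.5108, -0.113, 0.1146]
ee_rot: [-0.128, 2.264, 0.058]
force: [0.4, -0.2, -0.3]
width: 0.006
gripper_force: 0.0
```

```bash
python3 log.py; python3 - <<'E'
from h import *
im,d,m=shot('wrist','w2')
cv2.imwrite('pics/w2v.png',cv2.flip(im,-1))
E
```

```text
6.58 [0.534, 0.594, -0.31, 2.539, 3.39, 0.79, -1.362] [ 0.511 -0.113  0.115] [-0.11  0.99 -0.  ] [ 0.76  0.09 -0.64]
```

View pics/w2v.png

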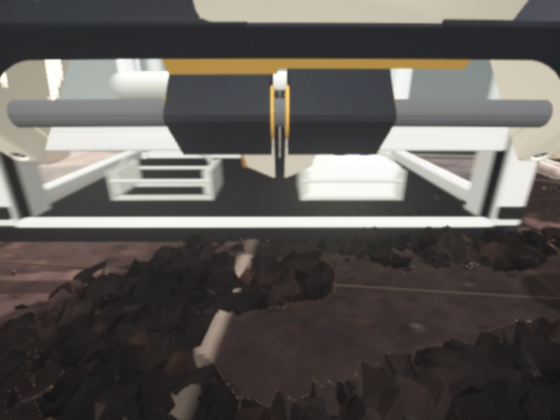

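```bash
python3 - <<'E'
from plan import *
plan([(H(-.060,-.015,.305),30,6.76,10)],grip=1)
E
```

```text
-> [0.85, 0.09, -0.52, 2.43, 3.96, 0.5, -2.05] err 0.0000 margin 0.03 speed 0.44
    1 0 0 0.021 0.1 -1 0; 1 0 -0.001 0.022 0.1 -1 0; 1 0 0 0.021 0.1 -1 0; 1 0 0 0.021 0.2 -1 0; 1 0 -0.001 0.022 0.1 -0.9 0.1
    1 0 0 0.021 0.1 -1 0; 1 0 0 0.022 0.1 -1 0; 1 0 -0.001 0.021 0.1 -1 0; 1 0 0 0.021 0.1 -1 0; 1 0 -0.001 0.022 0.2 -1 0
```

{"api": "send_rows", "payload": {"motion": "1 0 0 0.015 0.1 -1 0; 1 0 -0.001 0.022 0.1 -1 0; 1 0 0 0.022 0.1 -1 0; 1 0 0 0.022 0.2 -1 0; 1 0 -0.001 0.022 0.1 -1 0"}}

```text
clock: 7.25
position: [0.5084, -0.1149, 0.2169]
ee_rot: [-0.125, 2.181, 0.066]
force: [-3.6, 4.4, -4.8]
width: 0.007
gripper_force: 3.0
```

{"api": "send_rows", "payload": {"motion": "1 0 0 0.022 0.1 -1 0; 1 0 0 0.022 0.1 -1 0; 1 0 -0.001 0.022 0.1 -1 0; 1 0 0 0.022 0.1 -1 0; 1 0 -0.001 0.022 0.2 -1 0"}}

```text
clock: 7.88
position: [0.5076, -0.1168, 0.3255]
ee_rot: [-0.119, 2.096, 0.068]
force: [-7.0, 3.7, -4.6]
width: 0.004
gripper_force: 3.9
```

```bash
python3 log.py; cat > bar.py <<'E'
from ik import *
import sys
im,d,m=shot('top',sys.argv[1])
# columns of the bar: depth points in the bar's x slab
vv,uu=np.mgrid[0:260,230:420]; vv=vv.ravel();uu=uu.ravel(); dd=d[vv,uu]; P=atd(m,np.c_[uu,vv],dd)-O
xh=P@EX;yh=P@EY
sel=(dd>0)&(xh>-.062)&(xh<-.044)&(abs(yh)<.07)&(P[:,2]>.045)&(P[:,2]<.42)&(im[vv,uu].min(1)>120)
z=P[sel,2]; h,e=np.histogram(z,np.arange(.04,.42,.005)); print([(round(e[i],3),int(h[i])) for i in range(len(h)) if h[i]>3])
t=z[z>e[h.argmax()]-.01]; t=t[t<e[h.argmax()]+.015]
print('bar top z %.4f -> sash about %.3f'%(np.percentile(t,95),np.percentile(t,95)-.0065-.06))
E
python3 bar.py t3
```

```text
7.88 [0.869, 0.103, -0.54, 2.429, 3.952, 0.496, -2.034] [ 0.508 -0.117  0.326] [-0.11  0.99 -0.  ] [ 0.86  0.1  -0.5 ]
[]Traceback (most recent call last):
  File "bar.py", line 10, in <module>
    print('bar top z %.4f -> sash about %.3f'%(np.percentile(t,95),np.percentile(t,95)-.0065-.06))
                                               ~~~~~~~~~~~~~^^^^^^
    return _quantile_unchecked(
        a, q, axis, out, overwrite_input, method, keepdims, weights)
    return _ureduce(a,
                    func=_quantile_ureduce_func,
    ...<5 lines>...
                    overwrite_input=overwrite_input,
                    method=method)
    r = func(a, **kwargs)
    result = _quantile(arr,
                       quantiles=q,
    ...<2 lines>...
                       out=out,
                       weights=wgt)
    slices_having_nans = np.isnan(arr[-1, ...])
                                  ~~~^^^^^^^^^
IndexError: index -1 is out of bounds for axis 0 with size 0
```

{"api": "send_rows", "payload": {"motion": "1 0 0 0.005 0 0 0; 1 0 0 0.005 0 0 0"}}

```text
clock: 8.18
position: [0.5092, -0.1177, 0.3361]
ee_rot: [-0.117, 2.093, 0.068]
force: [-6.1, 1.0, -4.2]
width: 0.004
gripper_force: 3.6
```

{"api": "send_rows", "payload": {"motion": "1 0 0 0.004 0 0 0; 1 0 0 0 0 0 0"}}

```text
clock: 8.43
position: [0.5095, -0.1178, 0.3403]
ee_rot: [-0.118, 2.092, 0.068]
force: [-6.5, -0.3, -3.2]
width: 0.002
gripper_force: 3.0
```

```bash
python3 - <<'E'
from h import *
im,d,m=shot('wrist','w3'); im2,d2,m2=shot('top','t3')
cv2.imwrite('pics/both3.png',cv2.resize(np.hstack([cv2.flip(im,-1),im2]),(800,300)))
E
```

```text
(no output)
```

View pics/both3.png

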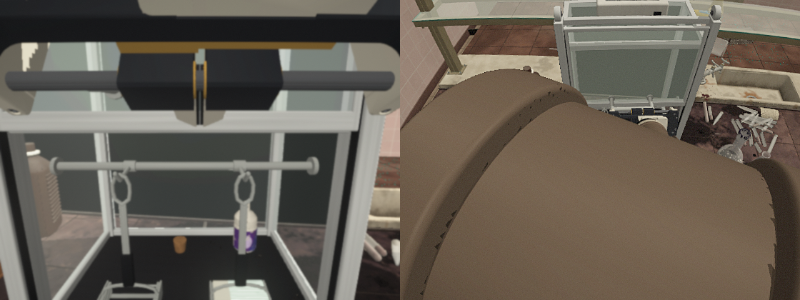

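```bash
python3 - <<'E'
from ik import *
im,d,m=load('w3')
for uf in (60,130,400,460):
    u=559-uf; o_,D=ray(m,[(u,v_) for v_ in range(215,290)]); t=((O-o_)@EX)/(D@EX); X=o_+D*t[:,None]
    br=im[215:290,u].min(1); k=np.where(br>140)[0]
    print(uf,[(int(v_+215),round(X[v_,2],3),round(float(d[v_+215,u]-t[v_]),3)) for v_ in (k[0],k[-1])] if len(k) else None, (X[k[0]]-O)@EY if len(k) else '')
E
```

```text
60 [(237, np.float64(0.291), -0.002), (287, np.float64(0.326), 0.001)] 0.13729912937337588
130 [(237, np.float64(0.291), -0.001), (289, np.float64(0.327), -0.0)] 0.0865416710239358
400 [(236, np.float64(0.29), 0.012), (289, np.float64(0.327), -0.001)] -0.10781733018525162
460 [(237, np.float64(0.291), -0.001), (264, np.float64(0.31), 0.0)] -0.15153067780956014
```

```bash
python3 - <<'E'
from ik import *
im,d,m=load('w3')
vv,uu=np.mgrid[0:420,0:560]; vv=vv.ravel();uu=uu.ravel(); dd=d[vv,uu]; P=atd(m,np.c_[uu,vv],dd)-O
h=np.c_[P@EX,P@EY,P[:,2]]
for z0 in np.arange(.03,.25,.02):
    for s,c in (('L',.08),('R',-.08)):
        k=(dd>0)&(h[:,0]>.0)&(h[:,0]<.085)&(abs(h[:,1]-c)<.06)&(abs(h[:,2]-z0)<.01)
        if k.sum()>5: print(s,round(z0,2),k.sum(),np.median(h[k],0).round(4),np.percentile(h[k,0],[5,95]).round(3),np.percentile(h[k,1],[5,95]).round(3))
E
python3 - <<'E'
import sys; sys.path.insert(0,'.')
from plan import *
y=6.76
plan([(H(-.062,-.015,.295),30,y,1),(H(-.085,-.04,.25),32,y,3),(H(-.05,-.08,.14),36,y,4),(H(-.035,-.08,.1),40,y,3),(H(.035,-.08,.094),40,y,4)],grip=0)
E
```

```text
L 0.03 482 [0.0675 0.0858 0.0259] [0.055 0.071] [0.038 0.117]
R 0.03 15 [ 0.0713 -0.0365  0.0331] [0.052 0.073] [-0.037 -0.036]
L 0.05 540 [0.0489 0.0522 0.0484] [0.04  0.072] [0.038 0.122]
R 0.05 1884 [ 0.0475 -0.0771  0.0515] [0.037 0.069] [-0.117 -0.04 ]
L 0.07 437 [0.0466 0.0786 0.0654] [0.044 0.05 ] [0.054 0.104]
R 0.07 415 [ 0.0465 -0.0781  0.0655] [0.044 0.049] [-0.104 -0.053]
L 0.09 294 [0.045  0.0793 0.0904] [0.044 0.049] [0.073 0.087]
R 0.09 280 [ 0.0447 -0.0784  0.0901] [0.044 0.047] [-0.086 -0.072]
L 0.11 319 [0.0454 0.0798 0.1106] [0.044 0.049] [0.073 0.087]
R 0.11 312 [ 0.0449 -0.0789  0.1101] [0.043 0.049] [-0.086 -0.072]
L 0.13 203 [0.0472 0.0803 0.1304] [0.046 0.049] [0.076 0.085]
R 0.13 193 [ 0.047  -0.079   0.1304] [0.046 0.048] [-0.084 -0.075]
L 0.15 209 [0.0473 0.0804 0.1507] [0.046 0.049] [0.076 0.085]
R 0.15 199 [ 0.047  -0.0793  0.15  ] [0.046 0.048] [-0.084 -0.075]
L 0.17 216 [0.0473 0.0803 0.1702] [0.046 0.049] [0.076 0.085]
R 0.17 212 [ 0.047 -0.079  0.17 ] [0.046 0.048] [-0.084 -0.075]
L 0.19 265 [0.0472 0.0806 0.1917] [0.046 0.049] [0.07 0.09]
R 0.19 255 
[... 503 characters left out ...]
ed 0.16
    0 -0.006 -0.009 -0.014 -0.1 0.7 0; 0 -0.007 -0.009 -0.015 -0.1 0.6 0; 0 -0.006 -0.01 -0.014 -0.1 0.7 0
-> [0.76, 0.51, -0.36, 2.43, 3.7, 0.66, -1.54] err 0.0000 margin 0.09 speed 0.41
    0 0.01 -0.009 -0.027 -0.1 1 0; 0 0.011 -0.008 -0.027 -0.1 1 0; 0 0.01 -0.009 -0.027 -0.1 1 0; 0 0.01 -0.009 -0.027 -0.1 0.9 0
-> [0.68, 0.57, -0.32, 2.39, 3.63, 0.61, -1.5] err 0.0000 margin 0.16 speed 0.14
    0 0.006 0.001 -0.012 -0.2 1.3 0; 0 0.005 0 -0.013 -0.1 1.4 0; 0 0.006 0.001 -0.012 -0.2 1.3 0
-> [0.59, 0.62, -0.32, 2.25, 3.56, 0.53, -1.5] err 0.0000 margin 0.22 speed 0.13
    0 0.017 0.002 -0.002 0 0 0; 0 0.018 0.002 -0.001 0 0 0; 0 0.017 0.002 -0.002 0 0 0; 0 0.018 0.002 -0.001 0 0 0
```

{"api": "send_rows", "payload": {"motion": "1 -0.003 0.004 -0.022 0 0 0; 1 -0.006 -0.009 -0.014 -0.1 0.7 0; 1 -0.007 -0.009 -0.015 -0.1 0.7 0; 1 -0.006 -0.01 -0.014 -0.1 0.7 0; 0 0.01 -0.009 -0.027 -0.1 1 0"}}

```text
clock: 9.15
position: [0.4984, -0.1518, 0.2492]
ee_rot: [-0.122, 2.143, 0.064]
force: [0.5, -0.3, 0.6]
width: 0.073
gripper_force: 0.0
```

{"api": "send_rows", "payload": {"motion": "0 0.011 -0.008 -0.027 -0.1 1 0; 0 0.01 -0.009 -0.027 -0.1 1 0; 0 0.01 -0.009 -0.027 -0.1 1 0; 0 0.006 0.001 -0.012 -0.2 1.3 0; 0 0.005 0 -0.013 -0.1 1.4 0"}}

```text
clock: 9.78
position: [0.5411, -0.1748, 0.1429]
ee_rot: [-0.128, 2.245, 0.064]
force: [0.3, 0.4, 0.6]
width: 0.61
gripper_force: 0.0
```

```bash
python3 log.py; python3 - <<'E'
from plan import *
y=4.8
q=plan([(H(-.035,-.079,.095),40,y,2),(H(.037,-.079,.093),40,y,5)],grip=0)
im,d,m=shot('wrist','w4'); cv2.imwrite('pics/w4v.png',cv2.flip(im,-1))
# sash lower edge check
for u in (100,460):
    o_,D=ray(m,[(u,a) for a in range(420)]); t=((O-o_)@EX)/(D@EX); X=o_+D*t[:,None]; k=np.where((abs(d[:,u]-t)<.006)&(X[:,2]>.2))[0]
    print('sash edge',X[k,2].min() if len(k) else None)
E
```

```text
9.78 [0.718, 0.55, -0.353, 2.399, 3.638, 0.614, -1.5] [ 0.541 -0.175  0.143] [-0.11  0.99  0.  ] [ 0.77  0.09 -0.63]
-> [0.65, 0.58, -0.32, 2.4, 3.54, 0.64, -1.46] err 0.0000 margin 0.17 speed 0.18
    0 0.003 0.001 -0.009 -0.1 0.6 -0.9; 0 0.002 0.002 -0.009 -0.1 0.6 -0.9
-> [0.56, 0.62, -0.31, 2.26, 3.47, 0.55, -1.47] err 0.0000 margin 0.19 speed 0.11
    0 0.014 0.002 0 0 0 0; 0 0.015 0.001 -0.001 0 0 0; 0 0.014 0.002 0 0 0 0; 0 0.014 0.001 -0.001 0 0 0; 0 0.015 0.002 0 0 0 0
sash edge None
sash edge None
```

{"api": "send_rows", "payload": {"motion": "0.4 0.003 0.001 -0.009 -0.1 0.6 -0.9; 0.4 0.002 0.002 -0.009 -0.1 0.6 -0.9; 0.4 0.014 0.002 0 0 0 0; 0.4 0.015 0.001 -0.001 0 0 0"}}

```text
clock: 10.32
position: [0.5762, -0.1685, 0.1252]
ee_rot: [-0.096, 2.264, 0.044]
force: [0.3, -0.6, 0.4]
width: 0.602
gripper_force: 0.0
```

{"api": "send_rows", "payload": {"motion": "0.4 0.014 0.002 0 0 0 0; 0.4 0.014 0.001 -0.001 0 0 0; 0.4 0.015 0.002 0 0 0 0; 0.4 0 0 0 0 0 0"}}

```text
clock: 10.82
position: [0.6191, -0.1633, 0.1236]
ee_rot: [-0.096, 2.265, 0.045]
force: [-0.5, 0.0, 0.2]
width: 0.6
gripper_force: 0.0
```

```bash
python3 log.py; python3 - <<'E'
from ik import *
o=arm.observe(); M=R.from_rotvec(o['ee_rot']).as_matrix(); g=o['position']+.047*M[:,2]-O; print('grasp h',(g@EX).round(4),(g@EY).round(4),g[2].round(4),o['force'].round(1),o['width'])
im,d,m=shot('wrist','w5'); cv2.imwrite('pics/w5v.png',cv2.flip(im,-1))
E
```

```text
10.82 [0.559, 0.62, -0.313, 2.263, 3.472, 0.549, -1.466] [ 0.619 -0.163  0.124] [-0.08  1.   -0.  ] [ 0.76  0.06 -0.64]
grasp h 0.0394 -0.0797 0.0935 [-0.5  0.   0.2] 0.5997485946507423
```

View pics/w5v.png

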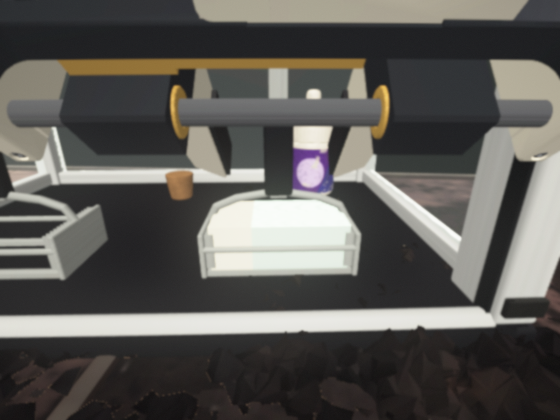

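{"api": "send_rows", "payload": {"motion": "1 0 0 0 0 0 0; 1 0 0 0 0 0 0; 1 0 0 0 0 0 0; 1 0 0 0 0 0 0; 1 0 0 0 0 0 0", "force": 20}}

```text
clock: 11.5
position: [0.6178, -0.1637, 0.1233]
ee_rot: [-0.095, 2.266, 0.044]
force: [0.1, 0.1, 0.3]
width: 0.168
gripper_force: 20.0
```

{"api": "send_rows", "payload": {"motion": "1 0 0 0 0 0 0; 1 0 0 0.004 0 0 0; 1 0 0 0.006 0 0 0; 1 0 0 0.006 0 0 0; 1 0 0 0.004 0 0 0"}}

```text
clock: 12.12
position: [0.6178, -0.1638, 0.1439]
ee_rot: [-0.095, 2.266, 0.044]
force: [-0.0, 0.1, -2.8]
width: 0.167
gripper_force: 20.0
```

```bash
python3 log.py; cat > g.py <<'E'
from ik import *
o=arm.observe(); M=R.from_rotvec(o['ee_rot']).as_matrix(); G=o['position']+.047*M[:,2];g=G-O; print('grasp h',(g@EX).round(4),(g@EY).round(4),g[2].round(4),'world',G.round(3),'F',o['force'].round(1),o['width'].round(3),o['gripper_force'])
E
python3 g.py; python3 - <<'E'
from plan import *
im,d,m=shot('wrist','w6'); cv2.imwrite('pics/w6v.png',cv2.flip(im,-1))
print(proj(m,H(.047,-.08,.228)),proj(m,H(.047,-.08,.222)))
y=4.8; x0,y0,z0=.0394,-.0797,.1135
q=plan([(H(-.06,y0,z0),40,y,8)],grip=1)
E
```

```text
12.12 [0.579, 0.576, -0.335, 2.257, 3.49, 0.499, -1.495] [ 0.618 -0.164  0.144] [-0.08  1.   -0.  ] [ 0.76  0.06 -0.64]
[[280.19196999 558.77694398]] [[280.19646895 540.1071594 ]]
-> [0.71, 0.53, -0.34, 2.44, 3.59, 0.61, -1.49] err 0.0000 margin 0.13 speed 0.10
    1 -0.012 -0.001 0 0 0 0; 1 -0.012 -0.002 0 0 0 0; 1 -0.012 -0.001 0 0 0 0; 1 -0.012 -0.002 0 0 0.1 0; 1 -0.012 -0.001 0 0 0 0
    1 -0.012 -0.002 -0.001 0 0 0; 1 -0.012 -0.001 0 0 0 0; 1 -0.012 -0.002 0 0 0 0Traceback (most recent call last):
  File "g.py", line 2, in <module>
    o=arm.observe(); M=R.from_rotvec(o['ee_rot']).as_matrix(); G=o['position']+.047*M[:,2];g=G-O; print('grasp h',(g@EX).round(4),(g@EY).round(4),g[2].round(4),'world',G.round(3),'F',o['force'].round(1),o['width'].round(3),o['gripper_force'])
                                                                                                                                                                                                           ^^^^^^^^^^^^^^^^
AttributeError: 'float' object has no attribute 'round'
```

{"api": "send_rows", "payload": {"motion": "1 -0.01 -0.001 0 0 0 0; 1 -0.01 -0.001 0 0 0 0; 1 -0.01 -0.001 0 0 0 0; 1 -0.01 -0.002 0 0 0 0"}}

```text
clock: 12.68
position: [0.5768, -0.1688, 0.1431]
ee_rot: [-0.095, 2.267, 0.044]
force: [-0.3, 0.5, -1.7]
width: 0.171
gripper_force: 20.0
```

```bash
sed -i "s/o\['width'\].round(3)/o['width']/" g.py; python3 g.py; python3 - <<'E'
from plan import *
im,d,m=shot('wrist','w7')
vv,uu=np.mgrid[0:420,0:560]; vv=vv.ravel();uu=uu.ravel(); dd=d[vv,uu]; P=atd(m,np.c_[uu,vv],dd)-O
h=np.c_[P@EX,P@EY,P[:,2]]
for z0 in (.06,.07,.08): 
    k=(dd>0)&(abs(h[:,1]+.08)<.05)&(h[:,0]<.06)&(h[:,0]>-.04)&(abs(h[:,2]-z0)<.004); print(z0,k.sum(),np.percentile(h[k,0],[2,50,98]).round(3) if k.any() else '',np.percentile(h[k,1],[2,50,98]).round(3) if k.any() else '')
y=4.8
TR=np.array([.505,.33])
for yt in (30,45,60):
  print(yt); q=plan([(H(-.063,-.083,.1145),40,y,6),(H(-.10,-.08,.16),40,y,3),(np.r_[.515,.06,.21],40,(y+yt)/2,8),(np.r_[TR,.19],40,yt,10),(np.r_[TR,.085],40,yt,6)],grip=1,show=False)
E
```

```text
grasp h -0.0034 -0.0802 0.1129 world [ 0.613 -0.166  0.113] F [-0.3  0.5 -1.7] 0.17129552114333224 19.977368116378784
0.06 2100 [-0.018 -0.015 -0.012] [-0.122 -0.08  -0.039]
0.07 4868 [-0.015 -0.004  0.027] [-0.121 -0.081 -0.04 ]
0.08 706 [0.004 0.006 0.008] [-0.116 -0.079 -0.045]
30
-> [0.73, 0.52, -0.35, 2.44, 3.61, 0.61, -1.5] err 0.0000 margin 0.13 speed 0.09
-> [0.86, 0.38, -0.43, 2.47, 3.78, 0.52, -1.65] err 0.0000 margin 0.10 speed 0.27
-> [0.38, 0.18, -0.55, 2.54, 3.26, 0.41, -1.52] err 0.0000 margin 0.02 speed 0.38
-> [-0.36, 0.33, -0.49, 2.4, 2.46, 0.54, -1.04] err 0.0000 margin 0.03 speed 0.47
-> [-0.37, 0.63, -0.52, 2.46, 2.61, 0.89, -1.16] err 0.0001 margin 0.11 speed 0.28
45
-> [0.73, 0.52, -0.35, 2.44, 3.61, 0.61, -1.5] err 0.0000 margin 0.13 speed 0.09
-> [0.86, 0.38, -0.43, 2.47, 3.78, 0.52, -1.65] err 0.0000 margin 0.10 speed 0.27
-> [0.6, 0.22, -0.66, 2.5, 3.69, 0.39, -1.73] err 0.0000 margin 0.06 speed 0.20
-> [-0.1, 0.35, -0.56, 2.38, 3.14, 0.4, -1.33] err 0.0000 margin 0.07 speed 0.40
-> [-0.2, 0.63, -0.47, 2.45, 3.1, 0.73, -1.21] err 0.0000 margin 0.12 speed 0.26
60
-> [0.73, 0.52, -0.35, 2.44, 3.61, 0.61, -1.5] err 0.0000 margin 0.13 speed 0.09
-> [0.86, 0.38, -0.43, 2.47, 3.78, 0.52, -1.65] err 0.0000 margin 0.10 speed 0.27
-> [0.77, 0.28, -0.76, 2.44, 4.1, 0.38, -1.94] err 0.0000 margin 0.09 speed 0.17
-> [0.25, 0.46, -0.79, 2.28, 3.89, 0.27, -1.7] err 0.0000 margin 0.13 speed 0.31
-> [-0.02, 0.64, -0.48, 2.35, 3.66, 0.55, -1.38] err 0.0000 margin 0.20 speed 0.34
```

```bash
python3 - <<'E'
from plan import *
im,d,m=load('top0'); print('box',onz(m,[(160,198)],0).round(3),'tray corners',onz(m,[(207,217),(134,272),(137,222),(210,262)],.014).round(3).tolist())
G=np.array([.494,.308])
plan([(H(-.063,-.082,.1145),40,4.8,5),(H(-.10,-.08,.16),40,4.8,3),(np.r_[.515,.06,.215],40,27,8),(np.r_[G,.19],40,50,10),(np.r_[G,.1],40,50,5)],grip=1)
E
```

```text
box [[0.642 0.391 0.   ]] tray corners [[0.575, 0.224, 0.014], [0.381, 0.388, 0.014], [0.54, 0.429, 0.014], [0.431, 0.187, 0.014]]
-> [0.73, 0.52, -0.35, 2.44, 3.61, 0.61, -1.49] err 0.0000 margin 0.13 speed 0.11
    1 -0.011 -0.002 0 0 0 0; 1 -0.012 -0.002 0.001 0 0 0; 1 -0.011 -0.001 0 0 0 0; 1 -0.011 -0.002 0.001 0 0 0; 1 -0.011 -0.002 0 0 0 0.1
-> [0.86, 0.38, -0.43, 2.47, 3.78, 0.52, -1.65] err 0.0000 margin 0.10 speed 0.27
    1 -0.012 -0.001 0.015 0 0 0; 1 -0.013 -0.001 0.015 0 0 0; 1 -0.012 -0.001 0.015 0 0 0
-> [0.67, 0.22, -0.71, 2.48, 3.84, 0.38, -1.83] err 0.0000 margin 0.07 speed 0.15
    1 0 0.028 0.007 0 0 2.8; 1 0 0.028 0.007 0 0 2.7; 1 0.001 0.028 0.007 0 0 2.8; 1 0 0.028 0.007 0 0 2.8; 1 0 0.028 0.007 0 0 2.8
    1 0 0.028 0.007 0 0 2.7; 1 0 0.028 0.007 0 0 2.8; 1 0.001 0.028 0.006 0 0 2.8
-> [0.08, 0.36, -0.65, 2.39, 3.45, 0.37, -1.48] err 0.0000 margin 0.09 speed 0.34
    1 -0.001 0.024 -0.002 0 0 2.3; 1 -0.001 0.023 -0.003 0 0 2.3; 1 -0.002 0.024 -0.002 0 0 2.3; 1 -0.001 0.024 -0.003 0 0 2.3; 1 -0.001 0.023 -0.002 0 0 2.3
    1 -0.001 0.024 -0.003 0 0 2.3; 1 -0.002 0.024 -0.002 0 0 2.3; 1 -0.001 0.023 -0.003 0 0 2.3; 1 -0.001 0.024 -0.002 0 0 2.3; 1 -0.001 0.024 -0.003 0 0 2.3
-> [-0.08, 0.58, -0.48, 2.46, 3.32, 0.65, -1.27] err 0.0000 margin 0.11 speed 0.25
    1 0 0 -0.018 0 0 0; 1 0 0 -0.018 0 0 0; 1 0 0 -0.018 0 0 0; 1 0 0 -0.018 0 0 0; 1 0 0 -0.018 0 0 0
```

{"api": "send_rows", "payload": {"motion": "1 -0.011 -0.002 0 0 0 0; 1 -0.012 -0.002 0.001 0 0 0; 1 -0.011 -0.001 0 0 0 0; 1 -0.011 -0.002 0.001 0 0 0; 1 -0.011 -0.002 0 0 0 0.1"}}

```text
clock: 13.35
position: [0.5211, -0.1779, 0.1454]
ee_rot: [-0.097, 2.266, 0.045]
force: [0.4, 0.4, -2.3]
width: 0.17
gripper_force: 20.0
```

{"api": "send_rows", "payload": {"motion": "1 -0.012 -0.001 0.015 0 0 0; 1 -0.013 -0.001 0.015 0 0 0; 1 -0.012 -0.001 0.015 0 0 0; 1 0 0.028 0.007 0 0 2.8; 1 0 0.028 0.007 0 0 2.8"}}

```text
clock: 13.98
position: [0.4845, -0.1232, 0.2046]
ee_rot: [-0.211, 2.26, 0.098]
force: [0.7, 0.6, -3.3]
width: 0.173
gripper_force: 20.0
```

{"api": "send_rows", "payload": {"motion": "1 0.001 0.028 0.007 0 0 2.8; 1 0 0.028 0.007 0 0 2.8; 1 0 0.028 0.007 0 0 2.8; 1 0 0.028 0.007 0 0 2.7; 1 0 0.028 0.007 0 0 2.8"}}

```text
clock: 14.6
position: [0.4856, 0.0173, 0.2397]
ee_rot: [-0.485, 2.225, 0.226]
force: [0.3, -0.9, -2.7]
width: 0.17
gripper_force: 20.0
```

```bash
python3 log.py; python3 g.py
```

```text
14.6 [0.704, 0.237, -0.68, 2.481, 3.838, 0.395, -1.803] [0.486 0.017 0.24 ] [-0.42  0.91 -0.  ] [ 0.7   0.32 -0.64]
grasp h -0.0737 0.1275 0.2096 world [0.518 0.032 0.21 ] F [ 0.3 -0.9 -2.7] 0.16979742782632942 19.976657330989838
```

{"api": "send_rows", "payload": {"motion": "1 0 0.028 0.006 0 0 2.8; 1 -0.002 0.024 -0.002 0 0 2.3; 1 -0.001 0.024 -0.003 0 0 2.3; 1 -0.002 0.024 -0.002 0 0 2.3; 1 -0.001 0.024 -0.003 0 0 2.3"}}

```text
clock: 15.22
position: [0.4794, 0.141, 0.2354]
ee_rot: [-0.718, 2.174, 0.335]
force: [0.8, 0.7, -2.7]
width: 0.166
gripper_force: 20.0
```

{"api": "send_rows", "payload": {"motion": "1 -0.002 0.024 -0.002 0 0 2.3; 1 -0.001 0.024 -0.003 0 0 2.3; 1 -0.002 0.024 -0.002 0 0 2.3; 1 -0.001 0.024 -0.003 0 0 2.3; 1 -0.001 0.024 -0.002 0 0 2.3"}}

```text
clock: 15.85
position: [0.4722, 0.2611, 0.2233]
ee_rot: [-0.939, 2.107, 0.439]
force: [0.7, 0.0, -2.9]
width: 0.171
gripper_force: 20.0
```

{"api": "send_rows", "payload": {"motion": "1 -0.001 0.024 -0.003 0 0 2.3; 1 0 0 -0.018 0 0 0; 1 0 0 -0.018 0 0 0; 1 0 0 -0.018 0 0 0; 1 0 0 0 0 0 0"}}

```text
clock: 16.48
position: [0.4708, 0.2841, 0.1651]
ee_rot: [-0.982, 2.094, 0.46]
force: [-0.4, -0.6, -2.1]
width: 0.172
gripper_force: 20.0
```

```bash
python3 log.py; python3 g.py; python3 - <<'E'
from h import *
im,d,m=shot('wrist','w8'); im2,d2,m2=shot('top','t8')
cv2.imwrite('pics/both8.png',cv2.resize(np.hstack([cv2.flip(im,-1),im2]),(800,300)))
E
```

```text
16.48 [-0.039, 0.488, -0.539, 2.437, 3.344, 0.539, -1.333] [0.471 0.284 0.165] [-0.77  0.64  0.  ] [ 0.49  0.59 -0.64]
grasp h -0.0653 0.408 0.1348 world [0.494 0.312 0.135] F [-0.4 -0.6 -2.1] 0.1718025033410927 19.97716873884201
```

View pics/both8.png

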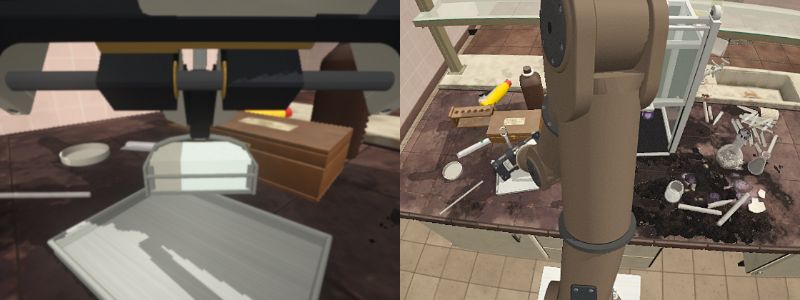

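The rack hangs upright above the far part of the tray, basket at about (200,170) in the mosaic. I'll check tray and basket positions by depth before lowering.

```bash
python3 - <<'E'
from ik import *
im,d,m=load('w8')
vv,uu=np.mgrid[0:420,0:560]; vv=vv.ravel();uu=uu.ravel(); dd=d[vv,uu]; P=atd(m,np.c_[uu,vv],dd)
k=(dd>0)&(P[:,2]>.0095)&(P[:,2]<.018)&(np.hypot(P[:,0]-.485,P[:,1]-.308)<.14)
r=cv2.minAreaRect((P[k,:2]*1000).astype(np.float32)); print('rim',k.sum(),r)
vis=P[(dd>0)&(abs(P[:,2]-.003)<.002)&(np.hypot(P[:,0]-.485,P[:,1]-.308)<.06),2]; print('floor z',np.median(vis) if len(vis) else None)
c=np.array([.5,.319])
f=np.array([np.cos(np.radians(50)),np.sin(np.radians(50))]); l=np.array([-f[1],f[0]])
k=(dd>0)&(np.abs((P[:,:2]-c)@l)<.06)&(np.abs((P[:,:2]-c)@f)<.045)&(P[:,2]>.045)&(P[:,2]<.2)
a=(P[k,:2]-c)@f;b=(P[k,:2]-c)@l
print('basket f',np.percentile(a,[1,50,99]).round(3),'l',np.percentile(b,[1,99]).round(3),'z',np.percentile(P[k,2],[.5,2,50,90]).round(3))
# tilt from front face: z vs f at low points, and along l
k2=k&(P[:,2]<.095); A=np.c_[np.ones(k2.sum()),(P[k2,:2]-c)@l]; 
lo=[ (round(x,3),round(np.percentile(P[k2&(abs((P[:,:2]-c)@l-x)<.008),2],2),4)) for x in (-.035,-.015,.015,.035)]; print(lo)
E
```

```text
rim 5999 ((481.9927978515625, 311.598876953125), (154.42140197753906, 205.8010711669922), 15.045384407043457)
floor z 0.0036386365975120405
basket f [-0.037 -0.018  0.019] l [-0.041  0.041] z [0.065 0.067 0.094 0.138]
[(-0.035, np.float64(0.0662)), (-0.015, np.float64(0.066)), (0.015, np.float64(0.066)), (0.035, np.float64(0.0662))]
```

{"api": "send_rows", "payload": {"motion": "1 0 0 -0.015 0 0 0; 1 0 0 -0.015 0 0 0; 1 0 0 -0.012 0 0 0; 1 0 0 -0.009 0 0 0; 1 0 0 -0.005 0 0 0"}}

```text
clock: 17.2
position: [0.4719, 0.2834, 0.11]
ee_rot: [-0.98, 2.092, 0.458]
force: [0.3, 0.2, -2.4]
width: 0.169
gripper_force: 20.0
```

{"api": "send_rows", "payload": {"motion": "1 0 0 -0.002 0 0 0; 1 0 0 -0.002 0 0 0; 1 0 0 0 0 0 0"}}

```text
clock: 17.58
position: [0.4718, 0.2833, 0.1063]
ee_rot: [-0.98, 2.092, 0.457]
force: [-0.5, 0.5, -2.3]
width: 0.171
gripper_force: 20.0
```

```bash
python3 g.py; python3 log.py
```

```text
grasp h -0.0643 0.407 0.0762 world [0.495 0.311 0.076] F [-0.5  0.5 -2.3] 0.17050875110810004 19.97719645500183
17.57 [-0.105, 0.648, -0.467, 2.466, 3.302, 0.72, -1.23] [0.472 0.283 0.106] [-0.77  0.64 -0.  ] [ 0.49  0.59 -0.64]
```

{"api": "send_rows", "payload": {"motion": "1 0 0 -0.002 0 0 0; 1 0 0 0 0 0 0"}}

```text
clock: 17.82
position: [0.4718, 0.2832, 0.1042]
ee_rot: [-0.98, 2.092, 0.457]
force: [-0.7, 0.7, -3.0]
width: 0.171
gripper_force: 20.0
```

{"api": "send_rows", "payload": {"motion": "1 0 0 -0.001 0 0 0; 1 0 0 0 0 0 0"}}

```text
clock: 18.08
position: [0.4722, 0.2834, 0.1037]
ee_rot: [-0.979, 2.091, 0.457]
force: [0.5, -1.2, 1.6]
width: 0.168
gripper_force: 20.0
```

{"api": "send_rows", "payload": {"motion": "1 0 0 -0.001 0 0 0; 1 0 0 0 0 0 0"}}

```text
clock: 18.32
position: [0.4724, 0.2837, 0.1035]
ee_rot: [-0.979, 2.088, 0.457]
force: [-3.3, -5.6, 12.1]
width: 0.173
gripper_force: 20.0
```

{"api": "send_rows", "payload": {"motion": "1 0 0 0.001 0 0 0; 0.7 0 0 0 0 0 0; 0.6 0 0 0 0 0 0; 0.5 0 0 0 0 0 0; 0.4 0 0 0 0 0 0"}}

```text
clock: 18.95
position: [0.4717, 0.2833, 0.1032]
ee_rot: [-0.98, 2.092, 0.458]
force: [-0.3, 0.3, -0.3]
width: 0.557
gripper_force: 0.0
```

{"api": "send_rows", "payload": {"motion": "0.4 0 0 0 0 0 0; 0.4 0 0 0 0 0 0; 0.4 -0.005 -0.006 0.006 0 0 0; 0.4 -0.01 -0.012 0.013 0 0 0; 0.4 -0.015 -0.018 0.019 0 0 0"}}

```text
clock: 19.58
position: [0.4411, 0.2469, 0.1416]
ee_rot: [-0.981, 2.092, 0.458]
force: [-0.8, -0.3, 1.2]
width: 0.605
gripper_force: 0.0
```

```bash
python3 g.py; python3 log.py; python3 - <<'E'
from h import *
im,d,m=shot('wrist','w9'); cv2.imwrite('pics/w9v.png',cv2.flip(im,-1))
vv,uu=np.mgrid[0:420,0:560]; vv=vv.ravel();uu=uu.ravel(); dd=d[vv,uu]; P=atd(m,np.c_[uu,vv],dd)
for z0 in (.06,.08,.10,.13,.16,.19):
    k=(dd>0)&(abs(P[:,2]-z0)<.008)&(np.hypot(P[:,0]-.5,P[:,1]-.317)<.03); print(z0,k.sum(),np.median(P[k,:2],0).round(4) if k.any() else '')
E
```

```text
grasp h -0.0991 0.3746 0.1114 world [0.464 0.275 0.111] F [-0.8 -0.3  1.2] 0.6048738679306445 0.0
19.57 [0.003, 0.533, -0.515, 2.543, 3.378, 0.673, -1.286] [0.441 0.247 0.142] [-0.77  0.64  0.  ] [ 0.49  0.59 -0.64]
0.06 440 [0.4994 0.3167]
0.08 480 [0.4993 0.3166]
0.1 393 [0.5005 0.3182]
0.13 165 [0.5006 0.3188]
0.16 0 
0.19 0
```

```bash
python3 - <<'E'
from plan import *
y=6.76
plan([(np.r_[.462,.272,.25],38,45,6),(np.r_[.50,.20,.36],34,30,6),(H(-.07,.125,.40),30,y,7),(H(-.042,.12,.368),30,y,3),(H(-.042,.0,.368),30,y,6),(H(-.042,0,.345),30,y,2),(H(-.042,0,.08),42,y,13)],grip=1)
E
```

```text
-> [0.28, 0.15, -0.79, 2.45, 3.63, 0.33, -1.78] err 0.0000 margin 0.03 speed 0.47
    1 0 0 0.023 0.3 -0.2 -0.9; 1 0 0 0.022 0.2 -0.3 -0.8; 1 0 0.001 0.023 0.3 -0.2 -0.9; 1 0 0 0.023 0.2 -0.2 -0.9; 1 0 0 0.023 0.3 -0.2 -0.8
    1 0 0 0.022 0.3 -0.3 -0.9
-> [0.41, -0.13, -0.71, 2.35, 4.34, 0.25, -2.7] err 0.0000 margin 0.04 speed 0.64
    1 0.005 -0.011 0.018 0.4 -0.5 -2.5; 1 0.005 -0.011 0.018 0.4 -0.6 -2.5; 1 0.005 -0.011 0.018 0.4 -0.5 -2.5; 1 0.005 -0.011 0.018 0.4 -0.5 -2.5; 1 0.005 -0.01 0.018 0.4 -0.5 -2.5
    1 0.005 -0.011 0.018 0.4 -0.6 -2.5
-> [0.58, -0.24, -0.59, 2.37, 4.23, 0.19, -2.71] err 0.0000 margin 0.00 speed 0.22
    1 0.002 -0.022 0.005 0.2 -0.5 -3.3; 1 0.002 -0.022 0.006 0.2 -0.6 -3.3; 1 0.003 -0.023 0.005 0.2 -0.5 -3.4; 1 0.002 -0.022 0.005 0.1 -0.6 -3.3; 1 0.002 -0.022 0.005 0.2 -0.5 -3.3
    1 0.002 -0.022 0.006 0.2 -0.5 -3.3; 1 0.003 -0.022 0.005 0.2 -0.6 -3.3
-> [0.97, -0.13, -0.98, 2.37, 3.79, 0.27, -2.24] err 0.0001 margin 0.10 speed 0.70
    1 0.009 -0.001 -0.011 0 0 0; 1 0.01 0 -0.01 0 0 0; 1 0.009 -0.001 -0.011 0 0 0
-> [0.97, -0.02, -0.67, 2.32, 4.3, 0.41, -2.49] err 0.0001 margin 0.16 speed 0.34
    1 0.002 -0.02 0 0 0 0; 1 0.003 -0.02 0 0 0 0; 1 0.002 -0.02 0 0 0 0; 1 0.002 -0.019 0 0 0 0; 1 0.003 -0.02 0 0 0 0
    1 0.002 -0.02 0 0 0 0
-> [0.96, 0.03, -0.68, 2.35, 4.11, 0.41, -2.28] err 0.0001 margin 0.22 speed 0.39
    1 0 0 -0.012 0 0 0; 1 0 0 -0.011 0 0 0
-> [0.51, 0.59, -0.37, 2.49, 3.29, 0.7, -1.32] err 0.0001 margin 0.08 speed 0.50
    1 0 0 -0.02 -0.1 0.9 0; 1 0.001 0 -0.02 -0.1 0.9 0; 1 0 0 -0.019 -0.1 1 0; 1 0.001 0 -0.02 -0.1 0.9 0; 1 0 0 -0.02 -0.2 0.9 0
    1 0.001 0 -0.02 -0.1 0.9 0; 1 0 0 -0.02 -0.1 0.9 0; 1 0.001 0 -0.019 -0.1 0.9 0; 1 0 0 -0.02 -0.1 1 0; 1 0.001 0 -0.02 -0.1 0.9 0
    1 0 0 -0.02 -0.1 0.9 0; 1 0 0 -0.019 -0.1 0.9 0; 1 0.001 0 -0.02 -0.1 0.9 0
```

```bash
python3 - <<'E'
from plan import *
y=6.76
for p,ym in ((25,35),(20,35),(22,15)):
  print(p,ym)
  plan([(np.r_[.464,.272,.2],36,45,4),(np.r_[.495,.22,.33],p+3,ym,7),(H(-.065,.125,.385),p,y,7),(H(-.042,.12,.368),p,y,2),(H(-.042,.0,.368),p,y,6),(H(-.042,0,.345),p,y,2),(H(-.042,0,.08),42,y,14)],grip=1,show=False)
E
```

```text
25 35
-> [0.07, 0.3, -0.6, 2.54, 3.36, 0.56, -1.46] err 0.0000 margin 0.02 speed 0.31
-> [0.29, -0.01, -0.64, 2.48, 3.69, 0.46, -1.95] err 0.0000 margin 0.03 speed 0.31
-> [0.51, -0.18, -0.59, 2.47, 3.43, 0.33, -1.91] err 0.0000 margin 0.08 speed 0.27
-> [0.61, -0.08, -0.7, 2.46, 3.26, 0.39, -1.72] err 0.0000 margin 0.11 speed 0.36
-> [0.66, -0.01, -0.37, 2.4, 4.0, 0.51, -2.18] err 0.0001 margin 0.12 speed 0.54
-> [0.66, 0.04, -0.37, 2.43, 3.87, 0.55, -2.03] err 0.0001 margin 0.14 speed 0.27
-> [0.39, 0.57, -0.22, 2.5, 3.38, 0.72, -1.44] err 0.0001 margin 0.06 speed 0.23
20 35
-> [0.07, 0.3, -0.6, 2.54, 3.36, 0.56, -1.46] err 0.0000 margin 0.02 speed 0.31
-> [0.26, 0.04, -0.62, 2.54, 3.52, 0.62, -1.76] err 0.0000 margin 0.02 speed 0.20
-> [0.43, -0.14, -0.55, 2.54, 3.2, 0.5, -1.69] err 0.0000 margin 0.01 speed 0.24
-> [0.45, -0.04, -0.59, 2.53, 3.11, 0.58, -1.57] err 0.0000 margin 0.04 speed 0.27
-> [0.63, 0.04, -0.32, 2.46, 3.82, 0.65, -1.97] err 0.0001 margin 0.05 speed 0.50
-> [0.61, 0.09, -0.32, 2.49, 3.73, 0.71, -1.87] err 0.0001 margin 0.08 speed 0.20
-> [0.38, 0.57, -0.21, 2.5, 3.38, 0.73, -1.45] err 0.0001 margin 0.04 speed 0.19
22 15
-> [0.07, 0.3, -0.6, 2.54, 3.36, 0.56, -1.46] err 0.0000 margin 0.02 speed 0.31
-> [-0.23, 0.01, -0.6, 2.53, 2.24, 0.68, -1.05] err 0.0001 margin 0.00 speed 0.65
-> [-0.13, -0.18, -0.08, 2.54, 2.96, 0.41, -1.45] err 0.0001 margin 0.02 speed 0.45
-> [-0.15, -0.09, -0.04, 2.53, 3.01, 0.49, -1.49] err 0.0001 margin 0.03 speed 0.23
-> [-0.04, -0.03, 0.34, 2.48, 3.88, 0.59, -2.05] err 0.0001 margin 0.04 speed 0.57
-> [-0.03, 0.03, 0.35, 2.51, 3.83, 0.67, -1.98] err 0.0001 margin 0.06 speed 0.16
-> [-0.04, 0.6, 0.34, 2.53, 3.67, 0.89, -1.82] err 0.0001 margin 0.02 speed 0.22
```

p=25, yaw 35 is good. Get its rows up to just above the bar.

```bash
python3 - <<'E'
from plan import *
y=6.76; p=25
plan([(np.r_[.464,.272,.2],36,45,4),(np.r_[.495,.22,.33],p+3,35,6),(H(-.065,.125,.385),p,y,7)],grip=1)
E
```

```text
-> [0.07, 0.3, -0.6, 2.54, 3.36, 0.56, -1.46] err 0.0000 margin 0.02 speed 0.31
    1 0 0 0.021 0.8 -0.7 -1.3; 1 0 0 0.021 0.7 -0.7 -1.3; 1 0.001 0 0.022 0.8 -0.6 -1.3; 1 0 0 0.021 0.7 -0.7 -1.3
-> [0.29, -0.01, -0.64, 2.48, 3.69, 0.46, -1.95] err 0.0000 margin 0.04 speed 0.37
    1 0.004 -0.008 0.021 0.9 -1 -1.7; 1 0.004 -0.008 0.02 0.8 -1.1 -1.6; 1 0.004 -0.008 0.021 0.9 -1 -1.7; 1 0.004 -0.008 0.021 0.9 -1 -1.6; 1 0.004 -0.009 0.021 0.8 -1 -1.7
    1 0.004 -0.008 0.02 0.9 -1.1 -1.7
-> [0.51, -0.18, -0.59, 2.47, 3.43, 0.33, -1.91] err 0.0000 margin 0.08 speed 0.27
    1 0.003 -0.024 0.008 0.2 -0.4 -4; 1 0.004 -0.025 0.007 0.1 -0.4 -4.1; 1 0.003 -0.024 0.008 0.2 -0.4 -4; 1 0.004 -0.024 0.007 0.1 -0.4 -4; 1 0.003 -0.024 0.008 0.2 -0.4 -4
    1 0.003 -0.025 0.008 0.1 -0.4 -4.1; 1 0.004 -0.024 0.007 0.2 -0.4 -4
```

{"api": "send_rows", "payload": {"motion": "0.4 0 0 0.021 0.8 -0.7 -1.3; 0.4 0 0 0.021 0.7 -0.7 -1.3; 0.4 0.001 0 0.022 0.8 -0.6 -1.3; 0.4 0 0 0.021 0.7 -0.7 -1.3; 1 0.004 -0.008 0.021 0.9 -1 -1.7"}}

```text
clock: 20.25
position: [0.4462, 0.2393, 0.2481]
ee_rot: [-0.814, 2.05, 0.427]
force: [0.5, 0.7, -0.3]
width: 0.532
gripper_force: 0.0
```

{"api": "send_rows", "payload": {"motion": "1 0.004 -0.008 0.02 0.8 -1.1 -1.6; 1 0.004 -0.008 0.021 0.9 -1 -1.7; 1 0.004 -0.008 0.021 0.9 -1 -1.6; 1 0.004 -0.009 0.021 0.8 -1 -1.7; 1 0.004 -0.008 0.02 0.9 -1.1 -1.7"}}

```text
clock: 20.88
position: [0.4663, 0.1976, 0.3507]
ee_rot: [-0.623, 1.982, 0.375]
force: [-0.5, -0.2, 0.8]
width: 0.018
gripper_force: 0.0
```

{"api": "send_rows", "payload": {"motion": "1 0.003 -0.024 0.008 0.2 -0.4 -4; 1 0.004 -0.025 0.007 0.1 -0.4 -4.1; 1 0.003 -0.024 0.008 0.2 -0.4 -4; 1 0.004 -0.024 0.007 0.1 -0.4 -4; 1 0.003 -0.024 0.008 0.2 -0.4 -4"}}

```text
clock: 21.5
position: [0.4836, 0.0755, 0.3882]
ee_rot: [-0.258, 2.006, 0.16]
force: [0.1, 0.1, -0.0]
width: 0.006
gripper_force: 0.0
```

{"api": "send_rows", "payload": {"motion": "1 0.003 -0.025 0.008 0.1 -0.4 -4.1; 1 0.004 -0.024 0.007 0.2 -0.4 -4; 1 0 0 0 0 0 0"}}

```text
clock: 21.88
position: [0.4907, 0.0267, 0.4035]
ee_rot: [-0.114, 2.001, 0.074]
force: [-0.0, -0.5, 0.1]
width: 0.002
gripper_force: 0.0
```

```bash
python3 log.py; python3 g.py; python3 bar.py t10; python3 - <<'E'
from plan import *
y=6.76; p=25
plan([(H(-.043,.12,.368),p,y,3),(H(-.043,.0,.368),p,y,6)],grip=1)
im,d,m=shot('wrist','w10'); im2=cv2.imread('pics/t10.png')
cv2.imwrite('pics/both10.png',cv2.resize(np.hstack([cv2.flip(im,-1),im2]),(800,300)))
E
```

```text
21.88 [0.529, -0.166, -0.612, 2.463, 3.369, 0.335, -1.858] [0.491 0.027 0.403] [-0.11  0.99  0.  ] [ 0.9   0.1  -0.42]
grasp h -0.0592 0.1251 0.3838 world [0.533 0.032 0.384] F [-0.  -0.5  0.1] 0.0017239637990077456 0.0
[(np.float64(0.325), 12), (np.float64(0.33), 103), (np.float64(0.335), 98)]
bar top z 0.3373 -> sash about 0.271
-> [0.59, -0.09, -0.69, 2.46, 3.27, 0.38, -1.73] err 0.0000 margin 0.11 speed 0.19
    1 0.006 -0.001 -0.005 0 0.1 0; 1 0.005 -0.002 -0.005 0 0 0.1; 1 0.006 -0.001 -0.005 -0.1 0.1 0
-> [0.64, -0.01, -0.34, 2.4, 4.01, 0.51, -2.19] err 0.0000 margin 0.12 speed 0.54
    1 0.002 -0.02 0 0 0 0; 1 0.003 -0.02 0 0 0 0; 1 0.002 -0.02 0 0 0 0; 1 0.003 -0.02 0 0 0 0; 1 0.002 -0.02 0 0 0 0
    1 0.002 -0.02 0 0 0 0
```

View pics/both10.png

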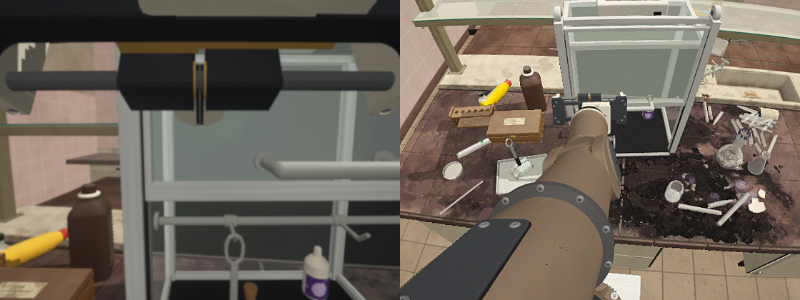

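The rack stands in the tray (about (518,165)), the empty rack still hangs, and the fingers are above and left of the bar. Next I slide over the bar.

{"api": "send_rows", "payload": {"motion": "1 0.006 -0.001 -0.005 0 0.1 0; 1 0.005 -0.002 -0.005 0 0 0; 1 0.006 -0.001 -0.005 0 0.1 0; 1 0.002 -0.02 0 0 0 0; 1 0.003 -0.02 0 0 0 0"}}

```text
clock: 22.6
position: [0.5126, -0.0154, 0.3875]
ee_rot: [-0.12, 2.006, 0.079]
force: [0.1, 0.2, 0.2]
width: 0.002
gripper_force: 0.0
```

{"api": "send_rows", "payload": {"motion": "1 0.002 -0.02 0 0 0 0; 1 0.003 -0.02 0 0 0 0; 1 0.002 -0.02 0 0 0 0; 1 0.002 -0.02 0 0 0 0; 1 0 0 -0.005 0 0 0"}}

```text
clock: 23.22
position: [0.522, -0.0965, 0.3829]
ee_rot: [-0.117, 2.005, 0.076]
force: [-0.2, -0.0, 0.6]
width: 0.003
gripper_force: 0.0
```

```bash
python3 log.py; python3 g.py; python3 - <<'E'
from plan import *
y=6.76
plan([(H(-.043,0,.1),42,y,14),(H(-.043,0,.076),42,y,4)],grip=1)
E
```

```text
23.23 [0.629, 0.0, -0.332, 2.407, 3.975, 0.516, -2.152] [ 0.522 -0.097  0.383] [-0.12  0.99  0.  ] [ 0.9   0.11 -0.42]
grasp h -0.0427 -0.0008 0.363 world [ 0.564 -0.092  0.363] F [-0.2 -0.   0.6] 0.0031946724460458474 0.0
-> [0.38, 0.51, -0.2, 2.49, 3.42, 0.67, -1.5] err 0.0000 margin 0.07 speed 0.24
    1 0.001 0 -0.018 -0.1 1.2 0; 1 0 0 -0.018 -0.2 1.2 0; 1 0.001 0 -0.018 -0.1 1.2 0; 1 0 0 -0.018 -0.2 1.2 0; 1 0.001 0 -0.018 -0.1 1.2 0
    1 0 0.001 -0.018 -0.2 1.2 0; 1 0.001 0 -0.018 -0.1 1.2 0; 1 0 0 -0.018 -0.2 1.2 0; 1 0.001 0 -0.018 -0.1 1.2 0; 1 0.001 0 -0.018 -0.2 1.2 0
    1 0 0 -0.018 -0.1 1.2 0; 1 0.001 0 -0.018 -0.2 1.2 0; 1 0 0 -0.018 -0.1 1.2 0.1; 1 0.001 0 -0.017 -0.2 1.2 0
-> [0.36, 0.58, -0.18, 2.5, 3.4, 0.75, -1.46] err 0.0000 margin 0.07 speed 0.09
    1 0 0 -0.006 0 0 0; 1 0 0 -0.006 0 0 0; 1 0 0 -0.006 0 0 0; 1 0 0 -0.006 0 0 0
```

{"api": "send_rows", "payload": {"motion": "1 0.001 0 -0.01 -0.1 1.2 0; 1 0 0 -0.014 -0.2 1.2 0; 1 0.001 0 -0.018 -0.1 1.2 0; 1 0 0 -0.018 -0.2 1.2 0; 1 0.001 0 -0.018 -0.1 1.2 0"}}

```text
clock: 23.85
position: [0.5259, -0.0943, 0.3058]
ee_rot: [-0.127, 2.108, 0.073]
force: [1.6, 0.6, 4.9]
width: 0.006
gripper_force: 2.6
```

{"api": "send_rows", "payload": {"motion": "1 0 0.001 -0.018 -0.2 1.2 0; 1 0.001 0 -0.018 -0.1 1.2 0; 1 0 0 -0.018 -0.2 1.2 0; 1 0.001 0 -0.018 -0.1 1.2 0; 1 0.001 0 -0.018 -0.2 1.2 0"}}

```text
clock: 24.48
position: [0.5296, -0.0937, 0.2161]
ee_rot: [-0.133, 2.212, 0.065]
force: [2.9, -1.0, 4.6]
width: 0.005
gripper_force: 3.2
```

{"api": "send_rows", "payload": {"motion": "1 0 0 -0.018 -0.1 1.2 0; 1 0.001 0 -0.018 -0.2 1.2 0; 1 0 0 -0.018 -0.1 1.2 0; 1 0.001 0 -0.018 -0.2 1.2 0"}}

```text
clock: 24.98
position: [0.5328, -0.0933, 0.1446]
ee_rot: [-0.139, 2.294, 0.06]
force: [6.6, 1.4, 6.3]
width: 0.0
gripper_force: 4.4
```

```bash
python3 log.py; python3 g.py; python3 bar.py t11
```

```text
24.98 [0.385, 0.479, -0.216, 2.487, 3.418, 0.638, -1.509] [ 0.533 -0.093  0.145] [-0.12  0.99 -0.  ] [ 0.74  0.09 -0.66]
grasp h -0.0391 0.0012 0.1133 world [ 0.568 -0.089  0.113] F [6.6 1.4 6.3] 0.0003524074845338819 4.393439702689648
[(np.float64(0.095), 17), (np.float64(0.1), 28)]
bar top z 0.1038 -> sash about 0.037
```

{"api": "send_rows", "payload": {"motion": "1 0 0 -0.008 0 0 0; 1 0 0 -0.007 0 0 0; 1 0 0 -0.006 0 0 0; 1 0 0 -0.005 0 0 0; 1 0 0 -0.004 0 0 0"}}

```text
clock: 25.65
position: [0.532, -0.0933, 0.1143]
ee_rot: [-0.139, 2.295, 0.061]
force: [4.8, 0.7, 4.6]
width: 0.003
gripper_force: 3.6
```

{"api": "send_rows", "payload": {"motion": "1 0 0 -0.002 0 0 0; 1 0 0 -0.002 0 0 0"}}

```text
clock: 25.9
position: [0.532, -0.0933, 0.1104]
ee_rot: [-0.139, 2.295, 0.061]
force: [4.9, 0.9, 5.5]
width: 0.005
gripper_force: 3.6
```

{"api": "send_rows", "payload": {"motion": "1 0 0 -0.002 0 0 0; 1 0 0 0 0 0 0"}}

```text
clock: 26.15
position: [0.5319, -0.0933, 0.1083]
ee_rot: [-0.139, 2.295, 0.061]
force: [7.2, 1.3, 1.9]
width: 0.003
gripper_force: 3.1
```

```bash
python3 g.py; python3 bar.py t12
```

```text
grasp h -0.0399 0.0013 0.077 world [ 0.567 -0.089  0.077] F [7.2 1.3 1.9] 0.003356690379080681 3.0726684629917145
[(np.float64(0.06), 34), (np.float64(0.065), 17)]
bar top z 0.0668 -> sash about 0.000
```

{"api": "send_rows", "payload": {"motion": "1 0 0 -0.001 0 0 0; 1 0 0 0 0 0 0"}}

```text
clock: 26.45
position: [0.532, -0.0933, 0.1074]
ee_rot: [-0.139, 2.295, 0.061]
force: [6.1, 1.8, 2.9]
width: 0.004
gripper_force: 3.3
```

{"api": "send_rows", "payload": {"motion": "1 0 0 -0.001 0 0 0; 1 0 0 0 0 0 0"}}

```text
clock: 26.7
position: [0.5321, -0.0933, 0.1068]
ee_rot: [-0.139, 2.294, 0.061]
force: [4.2, 1.0, 8.1]
width: 0.003
gripper_force: 4.3
```

```bash
python3 g.py; python3 bar.py t13; python3 - <<'E'
from plan import *
y=6.76
plan([(H(-.043,.002,.105),38,y,3),(H(-.043,.002,.2),34,y,5),(H(-.09,.002,.24),30,y,4)],grip=1)
E
```

```text
grasp h -0.0398 0.0013 0.0756 world [ 0.567 -0.089  0.076] F [4.2 1.  8.1] 0.0027913300319340317 4.345149546861649
[(np.float64(0.055), 4), (np.float64(0.06), 44), (np.float64(0.065), 6)]
bar top z 0.0653 -> sash about -0.001
-> [0.39, 0.55, -0.21, 2.53, 3.41, 0.81, -1.46] err 0.0000 margin 0.04 speed 0.07
    1 -0.001 0 0.009 0.2 -1.2 0; 1 -0.001 0 0.009 0.1 -1.2 -0.1; 1 -0.001 -0.001 0.009 0.2 -1.2 0
-> [0.47, 0.32, -0.27, 2.51, 3.53, 0.64, -1.62] err 0.0000 margin 0.04 speed 0.25
    1 0 0 0.018 0.1 -0.8 0; 1 -0.001 0 0.019 0.1 -0.8 0; 1 0 0 0.018 0.1 -0.8 0; 1 -0.001 0 0.019 0.1 -0.8 0; 1 0 0 0.018 0.1 -0.8 0
-> [0.59, 0.21, -0.28, 2.57, 3.67, 0.71, -1.72] err 0.0166 margin 0.00 speed 0.18
    1 -0.012 -0.001 0.009 0.1 -1 0; 1 -0.012 -0.002 0.01 0.1 -1 0; 1 -0.012 -0.001 0.009 0.1 -1 0; 1 -0.012 -0.002 0.009 0.2 -0.9 0
```

{"api": "send_rows", "payload": {"motion": "1 -0.001 0 0.006 0 0 0; 1 -0.002 0 0.01 0 0 0; 1 -0.003 0 0.015 0 0 0; 1 -0.003 0 0.02 0 -0.8 0; 1 -0.003 0 0.02 0 -0.8 0"}}

```text
clock: 27.38
position: [0.5168, -0.0944, 0.1768]
ee_rot: [-0.137, 2.273, 0.058]
force: [-0.1, 0.6, -0.5]
width: 0.007
gripper_force: 0.0
```

{"api": "send_rows", "payload": {"motion": "1 -0.003 0 0.02 0 -0.8 0; 1 -0.003 0 0.015 0 -0.8 0; 1 0 0 0 0 0 0; 1 0 0 0 0 0 0; 1 0 0 0 0 0 0"}}

```text
clock: 28.0
position: [0.5116, -0.0946, 0.2106]
ee_rot: [-0.136, 2.245, 0.056]
force: [-0.1, 0.9, -0.2]
width: -0.001
gripper_force: 0.0
```

```bash
python3 g.py; python3 bar.py t14; python3 - <<'E'
from ik import *
im,d,m=load('t14')
vv,uu=np.mgrid[180:300,120:235]; vv=vv.ravel();uu=uu.ravel(); dd=d[vv,uu]; P=atd(m,np.c_[uu,vv],dd)
for z0 in (.03,.08,.12,.16,.2):
    k=(dd>0)&(abs(P[:,2]-z0)<.012)&(np.hypot(P[:,0]-.5,P[:,1]-.317)<.04); print(z0,k.sum(),np.median(P[k],0).round(3) if k.any() else '')
im2,_,_=shot('scene','s14'); cv2.imwrite('pics/fin.png',cv2.resize(np.hstack([im,im2]),(800,300)))
E
```

```text
grasp h -0.0588 0.0021 0.1811 world [ 0.548 -0.09   0.181] F [-0.1  0.9 -0.2] -0.0006528042199040594 0.0
[]
0.03 380 [0.497 0.315 0.029]
0.08 34 [0.5   0.318 0.083]
0.12 18 [0.501 0.319 0.122]
0.16 23 [0.5   0.317 0.164]
0.2 34 [0.502 0.318 0.201]Traceback (most recent call last):
  File "bar.py", line 10, in <module>
    print('bar top z %.4f -> sash about %.3f'%(np.percentile(t,95),np.percentile(t,95)-.0065-.06))
                                               ~~~~~~~~~~~~~^^^^^^
    return _quantile_unchecked(
        a, q, axis, out, overwrite_input, method, keepdims, weights)
    return _ureduce(a,
                    func=_quantile_ureduce_func,
    ...<5 lines>...
                    overwrite_input=overwrite_input,
                    method=method)
    r = func(a, **kwargs)
    result = _quantile(arr,
                       quantiles=q,
    ...<2 lines>...
                       out=out,
                       weights=wgt)
    slices_having_nans = np.isnan(arr[-1, ...])
                                  ~~~^^^^^^^^^
IndexError: index -1 is out of bounds for axis 0 with size 0
```

View pics/fin.png

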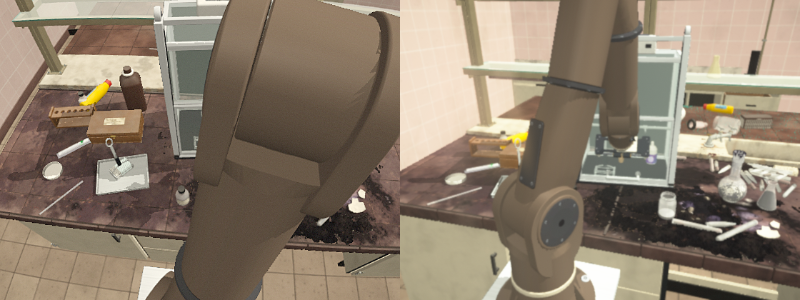

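The rack stands upright in the tray (handle x, y constant over height) and the bottle and jar are undisturbed. I'll check the sash's lower edge with the wrist camera, and sign off if it is shut.

```bash
python3 - <<'E'
from ik import *
im,d,m=shot('wrist','w14')
vv,uu=np.mgrid[0:420,0:560]; vv=vv.ravel();uu=uu.ravel(); dd=d[vv,uu]; P=atd(m,np.c_[uu,vv],dd)-O
x=P@EX;y=P@EY
k=(dd>0)&(x>-.062)&(x<-.04)&(abs(y)<.075)&(P[:,2]>.03)&(P[:,2]<.11)
z=np.percentile(P[k,2],[50,97]) if k.sum()>20 else [9,9]; print(k.sum(),z)
if z[1]<.072: print(arm.sign_off())
E
```

```text
4362 [0.06509682 0.06803754]
the job is handed in; nothing more can be done
None
```

I raised the sash to about 0.27 m, stood the loaded slide rack upright and released in the tray, shut the sash onto its stop, and handed the job in at about 28 s. The empty rack was on its hook when last seen, before closing; no verdict came back.

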